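# Open the child-safe keeper and restock the tablet channel

## Robot

A 6-joint arm with a two-finger parallel gripper is mounted at the origin on the work surface. World frame = base frame: x ahead of the robot, y to its left, z up, the work surface at z = 0. Lengths are in m, angles in rad, forces in N, time in s.
With the tool pointing down it reaches from about 0.3 to 0.875 m from the base axis. Payload 4.2 kg.
Tool frame: the origin (TCP) lies between the finger pads; the fingertips stand 17 mm ahead of it and the grasp point (between the pads) lies 2 mm behind it; x points along the fingers, y is the direction in which the jaws open and shut, and the axes are right-handed (so a half turn about x gives the same grasp; the last joint's range is limited). The gripper opens to 85 mm and grips with 20 to 120 N. Pads are 22 mm wide; open, the fingers measure 114 mm over their backs; the gripper's body (76 mm by 85 mm) begins 54 mm behind the grasp point. The pads swing forward as they close: fully open they stand 13 mm farther back than shut.
Start: joints at [1.24, 0.32, 1.565, -0, 1.257, -0.02], TCP at [0.176, 0.547, 0.248] pointing down, gripper open.
Joint ranges: [-3.11, 3.11], [-0.84, 2.01], [0.21, 2.61], [-1.34, 4.49], [0.05, 2.63], [-2.56, 2.56]. Speed limits (rad/s): [2.57, 2.57, 3.14, 3.14, 3.14, 3.14].

## Interface

Orientations are given as a 3x3 rotation matrix whose columns are the frame's x, y, z axes.
In Python, from station import status, optics, finish_job gives the robot as it stands.
- The arm moves only by the tool drive_tool, never from a script. Its argument "commands" is one flat list of numbers, 5 for each row, row after row: the shift along the tool's x, y, z in units of 40 mm (1.0 is 40 mm), then the turn about the tool's x in units of 6 degrees (1.0 is 6 degrees), then the finger opening in mm, from 0 to 85.4. A call has 1 to 20 rows; each row shifts and turns the commanded pose from where the row before left it, along the tool's axes as they then stand; what a row does not reach is not made up. A row lasts 1/10 s, in which the tool goes at most 50 mm and 8.59 degrees, less where a joint would pass 70% of its speed; a pose out of reach is approached as far as the arm can. A call is refused whole if a number of a shift passes 1 or a number of a turn 1, either way. A call with a gripper value outside its range is refused whole. The fingers move at their own pace and stop on an object; "newtons" is the grip in N (left out, the last holds). Time passes only in rows, so rows that do not move let the fingers close. It gives the time, the measured TCP pose, the force and the opening at its end, in the units of the state.
- status.state(): the state, without advancing time (a new reading comes with each control period).
- optics.snapshot(name): name is "scene" or "top" or "wrist"; returns a dict with "image" (480x640x3 uint8, red, green, blue), "fovy" (degrees; the focal length in pixels is half the picture's height over the tangent of half this angle, whatever the lens; pixels are square), "cx", "cy" (the principal point, pixels), "distortion" ([k1, k2, p1, p2, k3] as OpenCV has them; the pictures are not rectified), "R" (3x3) and "t" (3): a world point X has camera coordinates R X + t. Camera axes: x right, y down, z forward; pixel columns grow to the right and rows downward; lengths in m; the calibration is good to about 2 mm. A picture is of the moment at which its call begins. There is no depth.
- finish_job(): hands the job in, once; it reports no verdict.
The state is a dict: "t": time; "q": joint angles; "dq": joint speeds; "effort": joint torques, N m; "eef_pos": TCP position; "tool_rot": TCP orientation; "force": force on the tool from outside, world axes, zero at the start; "wrist_torque": the same for the moment, N m; "gripper_width": finger opening in m.
Only numpy, scipy, OpenCV 4.12 (cv2) and the standard library are available. Lean on these libraries where they do the work, as an engineer would, in place of code of your own. Each camera call takes 0.05 s, during which the arm holds its last target.

## Task

First open the child-safe keeper: squeeze the two side tabs of its cap inward together, keep them squeezed while you turn the cap about an eighth of a turn anticlockwise (seen from above), lift it off and stand it upright in the middle of the cork trivet. Then bring the older tube in the steel stock channel forward until it stands at the front lip (the end nearer the robot), and finally take the new tube out of the open keeper and stand it upright in the channel behind the older one. Set things down without dropping them, tip no tube over, and leave the ramekin, the pot holder clip and the skimmer where they are.

Things in the scene. Friction and masses are not known exactly. Their poses are not given: they have to be found in the camera images.
- keeper: squat grey plastic jar, fixed: body 100 mm across on a 124 mm foot, shoulder at 50 mm height, neck 50 mm outer, 44 mm inner diameter, rim at 75 mm, inner floor at 15 mm. Origin under its centre, z up. Neck lugs hold the cap down; two stops on the shoulder (to 71 mm height, 32 to 38 mm from the axis) block the tabs' feet from turning until the tabs are pressed.
- cap: tall loose white cap, 60 g, 70 mm high, 53 mm round, spring tabs at its +x and -x sides. Origin at the centre of its feet, 58 mm above the keeper's underside while on; z up. On and locked, its axes are parallel to the keeper's. Tabs pressed, it turns anticlockwise; free from 30 to 55 degrees (aim for 45). Its feet must rise 65 mm to clear the tube inside. It stands stably on its feet.
- tab_a (a joint): inward travel of the tab at the cap's +x side, m: 0 released, 0.0045 fully in. Spring about 1.5 N at first, 7 N fully in; at least 3 mm on both tabs frees the cap to turn.
- tab_b (a joint): the same for the tab at the cap's -x side
- new_tube: the new tablet tube, a plain aluminium cylinder 40 mm in diameter, 105 mm high, 120 g, standing on the keeper's inner floor under the cap, so that its upper 45 mm stand out above the neck once the cap is off. Origin at the centre of its underside, z along its axis. It is drawn out straight up (60 mm to clear the neck).
- old_tube: the older tablet tube, equal to the new one (40 mm diameter, 105 mm high, 120 g), standing in the rear half of the stock channel. Origin at the centre of its underside.
- rack: stainless stock channel (fixed) for one row of tubes: 140 mm long in x, 66 mm wide, inner 130 by 56 mm, floor 6 mm above its underside, side walls and rear wall up to 24 mm, front lip up to 16 mm. Origin at the centre of its underside; its front, the lip, is its -x end (turned roughly to the robot), inner face of the lip at x = -65 mm, so that a tube touching the lip has its axis at x = -45 mm.
- trivet: round cork trivet (fixed), 150 mm in diameter, 8 mm thick; origin at the centre of its underside
- ramekin: white ceramic ramekin, 86 mm in diameter, 50 mm high, a bystander; origin at the centre of its underside
- clip: black silicone pot holder clip, 100 x 75 x 48 mm, open towards its -x, a bystander; origin under its centre
- skimmer: flat steel skimmer, 332 mm long in x, lying on the worktop, a bystander; origin under its middle, its perforated disc (104 mm across) at +x
- pad_a (a point): centre of the ribbed outer face of the tab at the cap's +x side: a flat pad 24 mm wide, 26 mm high, 34 mm from the cap's axis (30 mm pressed), 45 mm above the cap's feet, 25 mm below its top. The two pads measure 68 mm across, 59 mm pressed.
- pad_b (a point): the same for the tab at the cap's -x side
Not all that is in view belongs to the job. What is shaped like the cap but purple is not meant.

How it is judged:
On the way, in this order (a step that is already met when the one before it is completed fails the run):
1. with both tabs pressed in, the cap is turned more than 25 degrees while still on the neck (value of joint each of tab_a, tab_b above 0.002 m and angle between the x axis of cap and the x axis of keeper, either way round above 0.44 rad and z of cap in the frame of keeper below 0.075 m and horizontal distance between cap and keeper below 0.01 m), for 0.05 s.
2. the cap stands upright on the trivet, let go (horizontal distance between cap and trivet below 0.04 m and height (world z) of cap below 0.014 m and angle between cap's own z axis and vertical below 0.12 rad and contact force between the fingers and cap below 0.1 N), for 0.2 s.
3. the older tube stands within 14 mm of the front lip, while the new one is still in the keeper (x of old_tube in the frame of rack between -0.05 and -0.031 m and height (world z) of old_tube below 0.012 m and angle between old_tube's own z axis and vertical below 0.12 rad and horizontal distance between new_tube and keeper below 0.01 m), for 0.2 s.
4. the new tube stands upright in the channel behind the older one (x of new_tube in the frame of rack between -0.015 and 0.052 m and y of new_tube in the frame of rack between -0.015 and 0.015 m and height (world z) of new_tube below 0.012 m and angle between new_tube's own z axis and vertical below 0.12 rad), for 0.2 s.
At the end, for the whole second after the job is handed in: The cap stands upright on the trivet, within 40 mm of its centre; the older tube stands upright on the channel's floor within 14 mm of touching the front lip; the new tube stands upright on the channel's floor behind it; all are let go and at rest (all of step 4 and horizontal distance between cap and trivet below 0.04 m and height (world z) of cap below 0.014 m and angle between each of cap, old_tube's own z axis and vertical below 0.12 rad and x of old_tube in the frame of rack between -0.05 and -0.031 m and y of old_tube in the frame of rack between -0.015 and 0.015 m and height (world z) of old_tube below 0.012 m and linear speed of each of cap, old_tube, new_tube below 0.02 m/s).
It fails at once if the ramekin, the clip or the skimmer is moved more than 25 mm (distance of any of ramekin, clip, skimmer from where it was at the start of the episode above 0.025 m).
It fails at once if a tube is tipped over (45 degrees) (angle between any of old_tube, new_tube's own z axis and vertical above 0.8 rad).
It fails at once if the cap or a tube is dropped (falls freely faster than 0.6 m/s, about 20 mm) ((linear speed of cap above 0.6 m/s and contact force between the fingers and cap below 0.05 N) or (linear speed of old_tube above 0.6 m/s and contact force between the fingers and old_tube below 0.05 N) or (linear speed of new_tube above 0.6 m/s and contact force between the fingers and new_tube below 0.05 N)).
It also fails if it takes over 64 s, if anything falls off the work surface, if the arm or the gripper's body presses on something with over 40 N, if the wrist force passes 120 N, or if a joint passes its speed limit or range.

## Working session

There is one attempt and no reset: what is moved stays moved. The work goes in short steps, Python scripts to look and compute and a tool call to move; the robot and the scene stay as the last step left them, time stands still between calls to the robot, and variables do not carry over. Pictures are saved under pics/ and viewed, and the job is handed in when it is done.

Besides the shell and the picture viewer there is one more tool, called after ">>>" by a JSON object that holds its "name" and its "arguments", one argument or row to a line. drive_tool: Moves the arm, as the interface text tells. Its arguments: {"type":"object","properties":{"commands":{"type":"array"},"newtons":{"type":"number"}},"required":["commands"]}

```bash
ls; mkdir -p pics
python3 - <<'E'
from station import status, optics
import cv2, numpy as np
s=status.state(); print(s)
for n in ["scene","top","wrist"]:
    d=optics.snapshot(n)
    cv2.imwrite(f"pics/{n}0.png",d["image"][:,:,::-1])
    print(n,d["fovy"],d["cx"],d["cy"],d["distortion"],np.round(d["R"],3).tolist(),d["t"])
    np.savez(f"pics/{n}0.npz",**{k:np.array(v) for k,v in d.items()})
E
```

```text
pics
{'t': 0.0, 'q': array([ 1.24001580e+00,  3.20285064e-01,  1.56567939e+00,  1.70591776e-05,
        1.25736188e+00, -2.00104651e-02]), 'dq': array([ 0.00184033, -0.00107658, -0.00205134,  0.00110727, -0.00109842,
       -0.0020371 ]), 'effort': array([-1.41673154e-03, -4.15521920e+01, -2.34153074e+01, -1.41863111e-04,
        8.04244046e-03, -1.35297648e-05]), 'eef_pos': array([0.17568854, 0.54704251, 0.247486  ]), 'tool_rot': array([[-5.78414528e-04,  3.05796426e-01,  9.52096745e-01],
       [-1.63442305e-03,  9.52095343e-01, -3.05796968e-01],
       [-9.99998497e-01, -1.73300627e-03, -5.09050540e-05]]), 'force': array([-0.54834445, -0.0986194 ,  0.08932563]), 'wrist_torque': array([ 0.05052183,  0.05320649, -0.00616073]), 'gripper_width': 0.08548745963099842}
scene 56.11184732392796 317.54833064992647 236.0536540319521 [-0.09682785  0.          0.          0.          0.        ] [[0.836, 0.549, -0.003], [0.461, -0.705, -0.54], [-0.298, 0.45, -0.842]] [-0.47806195 -0.20324113  1.19420133]
top 53.27229515096094 315.443880487549 248.94259011093166 [-0.05417341  0.          0.          0.          0.        ] [[-0.024, -1.0, -0.013], [-0.998, 0.025, -0.066], [0.066, 0.012, -0.998]] [0.01900963 0.574589   1.26007373]
wrist 60.59953332209539 319.6207181981229 242.358467576527 [0.02818821 0.         0.         0.         0.        ] [[0.305, 0.952, -0.002], [0.918, -0.293, 0.266], [0.253, -0.083, -0.964]] [-0.57580781 -0.03376536  0.37800753]
```

View pics/scene0.png

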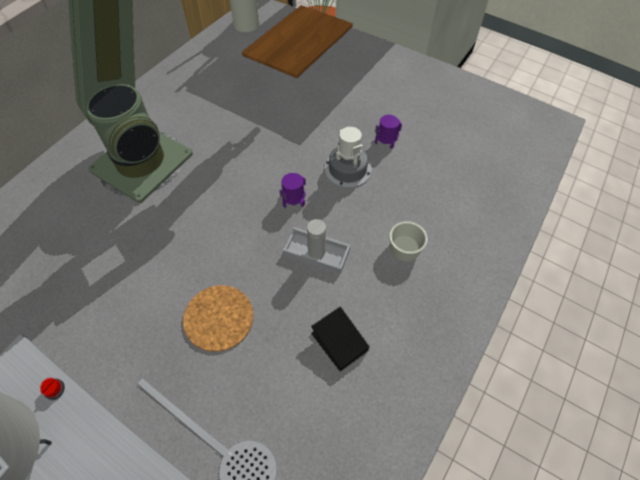

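View pics/top0.png

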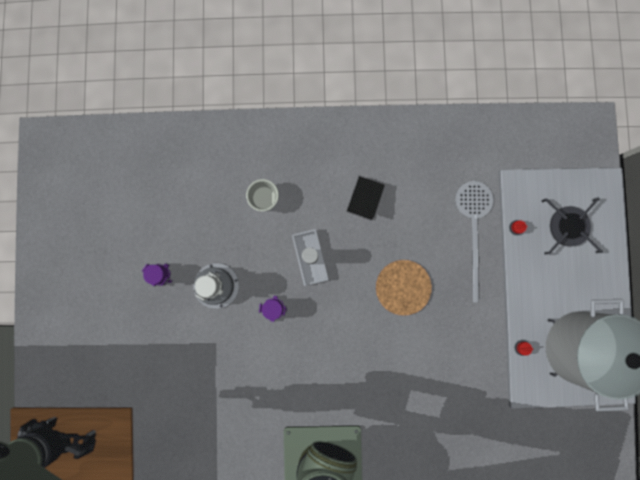

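View pics/wrist0.png

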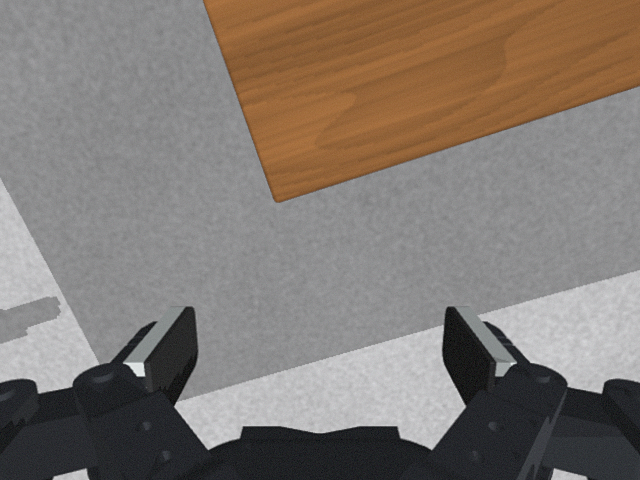

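The scene view shows the white cap on the keeper at (350,145), the rack with the old tube at (317,250), and the trivet at (218,318). Purple decoys stand at (293,188) and (388,128). In the top view the cap is at (205,287), the keeper at about (216,286), the rack at (311,257) and the trivet at (404,287).

```bash
cat > h.py <<'E'
import numpy as np, cv2
def cam(d):
    f=240/np.tan(np.radians(float(d["fovy"]))/2)
    K=np.array([[f,0,float(d["cx"])],[0,f,float(d["cy"])],[0,0,1]])
    return K,np.array(d["distortion"],float),np.array(d["R"]),np.array(d["t"])
def ray(d,px):
    K,D,R,t=cam(d)
    u=cv2.undistortPoints(np.array(px,float).reshape(-1,1,2),K,D).reshape(-1,2)
    v=np.c_[u,np.ones(len(u))]@R
    return -R.T@t, v/np.linalg.norm(v,axis=1)[:,None]
def plane(d,px,z):
    C,v=ray(d,px); return C+v*((z-C[2])/v[:,2])[:,None]
def proj(d,X):
    K,D,R,t=cam(d)
    return cv2.projectPoints(np.array(X,float).reshape(-1,3),cv2.Rodrigues(R)[0],t,K,D)[0].reshape(-1,2)
def tri(d1,p1,d2,p2):
    C1,v1=ray(d1,p1);C2,v2=ray(d2,p2);v1=v1[0];v2=v2[0]
    A=np.c_[v1,-v2];s=np.linalg.lstsq(A,C2-C1,rcond=None)[0]
    a=C1+v1*s[0];b=C2+v2*s[1];return (a+b)/2,np.linalg.norm(a-b)
def load(n): return dict(np.load(f"pics/{n}.npz"))
def snap(n,tag):
    from station import optics
    d=optics.snapshot(n); cv2.imwrite(f"pics/{n}{tag}.png",d["image"][:,:,::-1])
    np.savez(f"pics/{n}{tag}.npz",**{k:np.array(v) for k,v in d.items()}); return d
def crop(n,x0,y0,x1,y1,out,k):
    im=cv2.imread(f"pics/{n}.png")[y0:y1,x0:x1]
    cv2.imwrite(f"pics/{out}.png",cv2.resize(im,None,fx=k,fy=k,interpolation=cv2.INTER_CUBIC))
E
python3 - <<'E'
from h import *
t=load("top0");s=load("scene0")
for n,p,z in [("cap",(205,287),.128),("keeperfoot",(216,286),0),("rack",(311,257),.02),("old",(310,255),.11),("triv",(404,287),.008),("purp",(155,274),.06),("purp2",(272,309),.06)]:
    print(n,plane(t,[p],z).round(3))
print(tri(t,(205,287),s,(350,133)),tri(t,(310,255),s,(317,226)))
# trivet by mask
for d,n in((t,'t'),(s,'s')):
    hsv=cv2.cvtColor(d["image"],cv2.COLOR_RGB2HSV)
    m=cv2.inRange(hsv,(8,90,120),(22,255,255))
    c=[c for c in cv2.findContours(m,0,1)[0] if cv2.contourArea(c)>500]
    for q in c: print(n,cv2.fitEllipse(q),plane(d,[cv2.fitEllipse(q)[0]],.008))
crop("top0",170,220,350,340,"tz",4.4)
crop("scene0",270,110,420,280,"sz",3.5)
E
```

```text
cap [[0.481 0.276 0.128]]
keeperfoot [[0.482 0.277 0.   ]]
rack [[0.554 0.017 0.02 ]]
old [[0.554 0.018 0.11 ]]
triv [[ 0.468 -0.23   0.008]]
purp [[0.517 0.424 0.06 ]]
purp2 [[0.42 0.12 0.06]]
(array([0.48185842, 0.2768201 , 0.12820569]), np.float64(0.0020205225560036206)) (array([0.55570746, 0.0191371 , 0.1114345 ]), np.float64(0.004163366208127496))
t ((403.2783508300781, 287.2704162597656), (53.43410873413086, 54.01709747314453), 117.80958557128906) [[ 0.46683687 -0.22779745  0.008     ]]
s ((217.70968627929688, 317.80059814453125), (63.12528610229492, 70.91484832763672), 61.526344299316406) [[ 0.4714098  -0.23124987  0.008     ]]
```

View pics/tz.png

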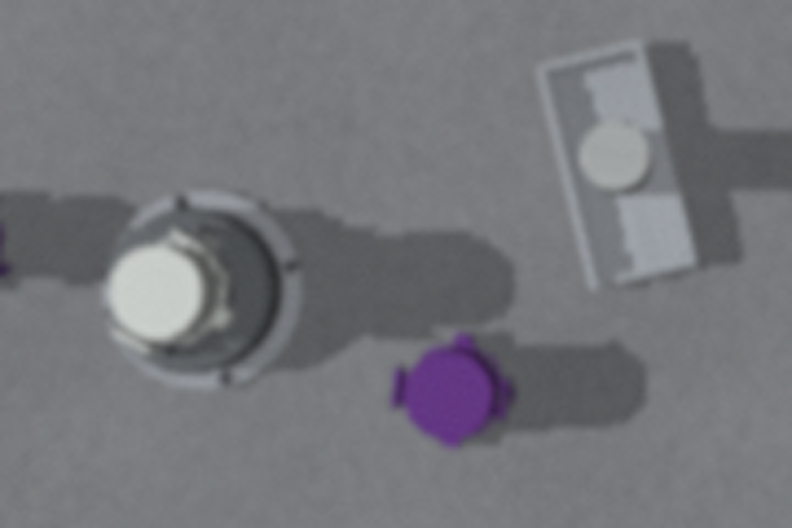

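View pics/sz.png

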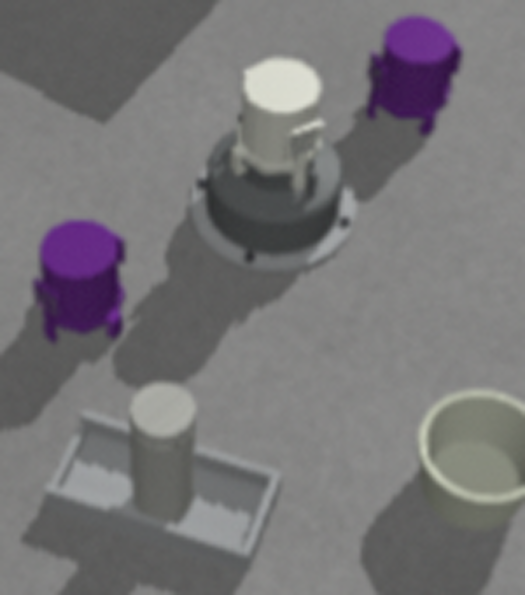

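The scene view shows tab pads on the cap at roughly the right and front. I need a closer wrist view for the yaw.

```bash
cat >> h.py <<'E'
def rel(target,s=None):
    from station import status
    s=s or status.state()
    return (np.array(s["tool_rot"]).T@(np.array(target)-s["eef_pos"]))/0.04
E
python3 - <<'E'
from h import *
from station import status
s=status.state();w=load("wrist0");K,D,R,t=cam(w);C=-R.T@t;T=s["tool_rot"]
off=T.T@(C-s["eef_pos"]);print("cam off tool",off, "fwd tool",T.T@R[2])
# want cap (.482,.277,.125) on optical axis at 0.28
cw=np.array([.481,.277,.11])-.27*R[2]; tgt=cw-T@off
print("tcp tgt",tgt,rel(tgt))
E
```

```text
cam off tool [-0.12431775  0.00177255 -0.06875176] fwd tool [ 9.63855094e-01 -6.31815938e-04  2.66426271e-01]
tcp tgt [0.47754234 0.27662273 0.24592534] [ 0.04923957 -4.13080732  9.25220062]
```

>>> {"name": "drive_tool", "arguments": {
  "commands": [0, -0.344, 0.771, 0, 85, 0, -0.344, 0.771, 0, 85, 0, -0.344, 0.771, 0, 85, 0, -0.344, 0.771, 0, 85, 0, -0.344, 0.771, 0, 85, 0, -0.344, 0.771, 0, 85, 0, -0.344, 0.771, 0, 85, 0, -0.344, 0.771, 0, 85, 0, -0.344, 0.771, 0, 85, 0, -0.344, 0.771, 0, 85, 0, -0.344, 0.771, 0, 85, 0, -0.344, 0.771, 0, 85, 0, 0, 0, 0, 85, 0, 0, 0, 0, 85],
  "newtons": 20
}}

```text
t: 1.55
eef_pos: [0.4778, 0.2766, 0.2479]
tool_rot: [[-0.001, 0.307, 0.952], [-0.0, 0.952, -0.307], [-1.0, -0.0, -0.001]]
force: [-0.2, -0.4, 0.2]
gripper_width: 0.0848
```

Run:
```python
from h import *
snap("wrist","1")
```

```text
(no output)
```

View pics/wrist1.png

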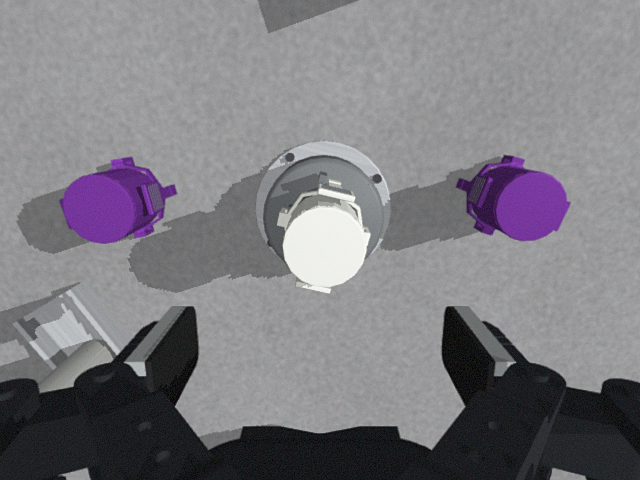

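Run:
```python
from h import *
from station import status
print(status.state()["q"])
crop("wrist1",250,130,400,310,"w1z",3.3*1)
d=load("wrist1"); c=np.array([.4815,.277])
```

```text
[ 5.04940432e-01  2.83906293e-01  1.61725103e+00  6.16694406e-04
  1.24135291e+00 -7.54863486e-01]
```

View pics/w1z.png

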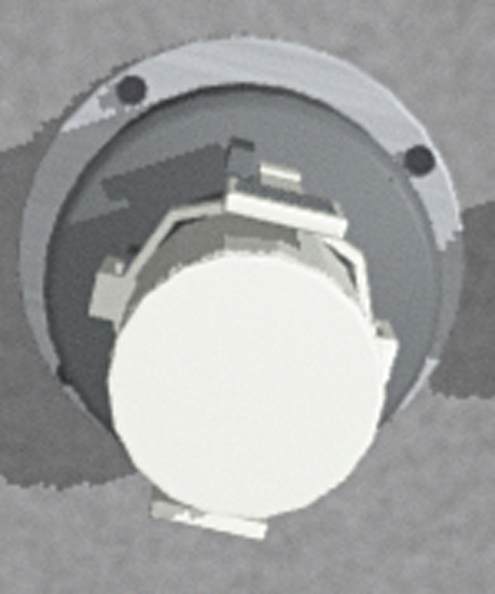

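Run:
```python
from h import *
crop("wrist1",305,170,365,215,"w1a",12)
crop("wrist1",285,265,345,310,"w1b",12)
```

```text
(no output)
```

View pics/w1a.png

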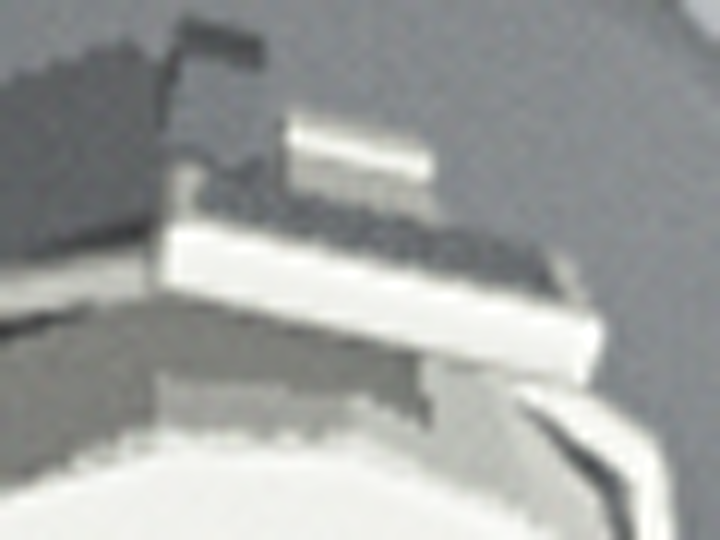

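View pics/w1b.png

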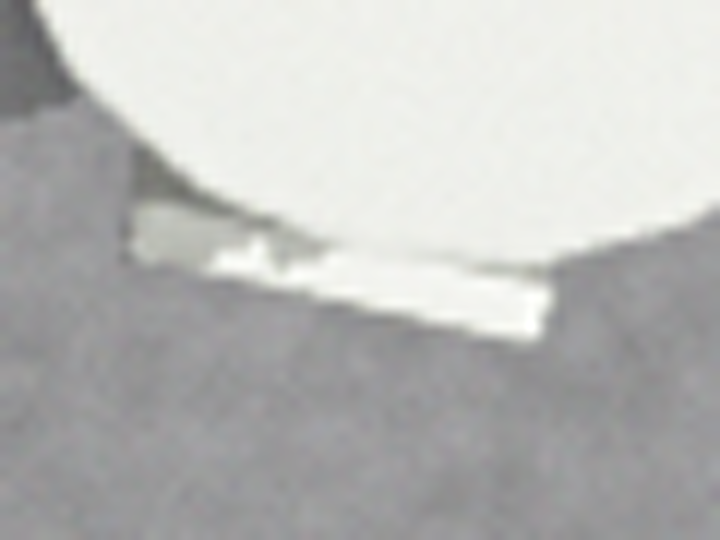

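Run:
```python
from h import *
from station import status
d=load("wrist1");s=status.state();T=s["tool_rot"]
P=plane(d,[(318.75,188.75),(355,196.8),(295.7,286.7),(330,293.5)],.116)
print(P.round(4)); 
e1=P[1]-P[0];e2=P[3]-P[2];m1=(P[0]+P[1])/2;m2=(P[2]+P[3])/2
for v in(e1,e2,m1-m2): print(np.linalg.norm(v),np.degrees(np.arctan2(v[1],v[0])))
print("mid",(m1+m2)/2)
g=d["image"].min(2); m=(g>225).astype(np.uint8); 
c=max(cv2.findContours(m,0,1)[0],key=cv2.contourArea)
m2=cv2.morphologyEx(m,cv2.MORPH_OPEN,np.ones((25,25)));c=max(cv2.findContours(m2,0,1)[0],key=cv2.contourArea)
el=cv2.fitEllipse(c);print(el, plane(d,[el[0]],.128))
Q=plane(d,c.reshape(-1,2),.128);print("circ",cv2.minEnclosingCircle(Q[:,:2].astype(np.float32)*1000))
t0=load("top0"); 
print("tool yaw z",np.degrees(np.arctan2(T[1,2],T[0,2])),"y",np.degrees(np.arctan2(T[1,1],T[0,1])))
# height check of cap top: ellipse in top + wrist
g=t0["image"].min(2);m=cv2.inRange(g,195,255)[270:305,190:225];M=cv2.moments(m,True);p=(M["m10"]/M["m00"]+190,M["m01"]/M["m00"]+270);print(p,tri(t0,p,d,el[0]))
```

```text
[[0.4469 0.2877 0.116 ]
 [0.4587 0.3078 0.116 ]
 [0.5044 0.253  0.116 ]
 [0.5161 0.2733 0.116 ]]
0.02331419959468324 59.62282682846728
0.023421531790061817 60.18152446534247
0.06709501110619254 148.94452195974657
mid [0.48151407 0.28045558 0.116     ]
((324.6272888183594, 246.32818603515625), (77.59317779541016, 80.34514617919922), 81.65010833740234) [[0.48034614 0.28077257 0.128     ]]
circ ((480.8629455566406, 280.69622802734375), 25.828411102294922)
tool yaw z -17.83000705367256 y 72.1700091660666
(204.62867647058823, 286.01838235294116) (array([0.48340406, 0.27990648, 0.11684172]), np.float64(3.934628778638973e-05))
```

The tab axis lies at about 150°/-30° world, and the pad edges measure 23.4 mm long and 67 mm apart, close to the 24 and 68 mm given. I'll turn the tool yaw by -102° (tool x +17 units), so that wrist joint 6 has range left for the anticlockwise turn.

>>> {"name": "drive_tool", "arguments": {
  "commands": [0, 0, 0, 1, 85, 0, 0, 0, 1, 85, 0, 0, 0, 1, 85, 0, 0, 0, 1, 85, 0, 0, 0, 1, 85, 0, 0, 0, 1, 85, 0, 0, 0, 1, 85, 0, 0, 0, 1, 85, 0, 0, 0, 1, 85, 0, 0, 0, 1, 85, 0, 0, 0, 1, 85, 0, 0, 0, 1, 85, 0, 0, 0, 1, 85, 0, 0, 0, 1, 85, 0, 0, 0, 1, 85, 0, 0, 0, 1, 85, 0, 0, 0, 1, 85, 0, 0, 0, 0, 85]
}}

```text
t: 3.4
eef_pos: [0.4767, 0.278, 0.2483]
tool_rot: [[-0.0, 0.869, -0.495], [0.0, -0.495, -0.869], [-1.0, -0.0, -0.0]]
force: [-0.1, -0.5, 0.0]
gripper_width: 0.0849
```

Run:
```python
from h import *
from station import status
snap("wrist","2");s=status.state();T=s["tool_rot"];print(s["eef_pos"],s["q"],np.degrees(np.arctan2(T[1,1],T[0,1])),s["gripper_width"])
d=load("wrist2")
g=d["image"].min(2); m=(g>225).astype(np.uint8); 
m2=cv2.morphologyEx(m,cv2.MORPH_OPEN,np.ones((25,25)));c=max(cv2.findContours(m2,0,1)[0],key=cv2.contourArea)
el=cv2.fitEllipse(c);print(el, plane(d,[el[0]],.128))
d1=load("wrist1");print(tri(d1,(324.6,246.3),d,el[0]))
```

```text
[0.47682809 0.27789484 0.2483656 ] [5.06688207e-01 2.83287578e-01 1.61719833e+00 2.87629862e-04
 1.24118507e+00 1.02309713e+00] -29.593386226244725 0.08517163584242476
((325.1694030761719, 233.12242126464844), (73.12016296386719, 77.09861755371094), 139.2535858154297) [[0.48166652 0.28316625 0.128     ]]
(array([0.4813778 , 0.28118013, 0.1229071 ]), np.float64(0.0017331936897421142))
```

View pics/wrist2.png

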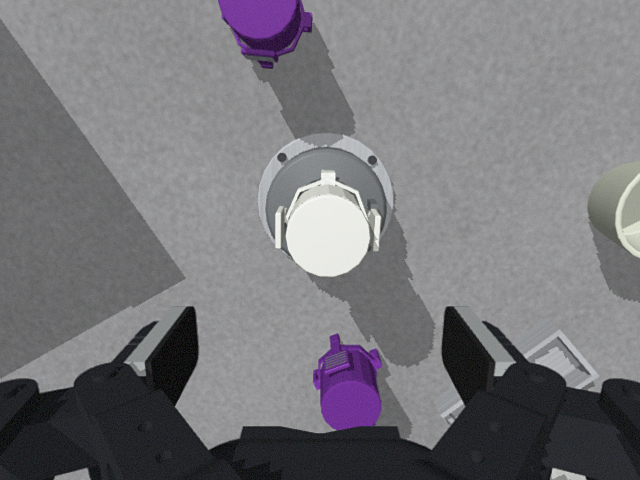

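Run:
```python
from h import *
d=load("wrist2");d1=load("wrist1")
print(plane(d,[(328,234.3)],.128),plane(d1,[(325,246)],.128),tri(d1,(325,246),d,(328,234.3)))
crop("wrist2",255,160,400,290,"w2z",5)
print(rel((.482,.281,.248)))
```

```text
[[0.48281316 0.28165493 0.128     ]] [[0.48021552 0.28105613 0.128     ]] (array([0.48204574, 0.28038188, 0.1216699 ]), np.float64(0.0004271726183649017))
[ 0.00912947  0.07409713 -0.1313543 ]
```

View pics/w2z.png

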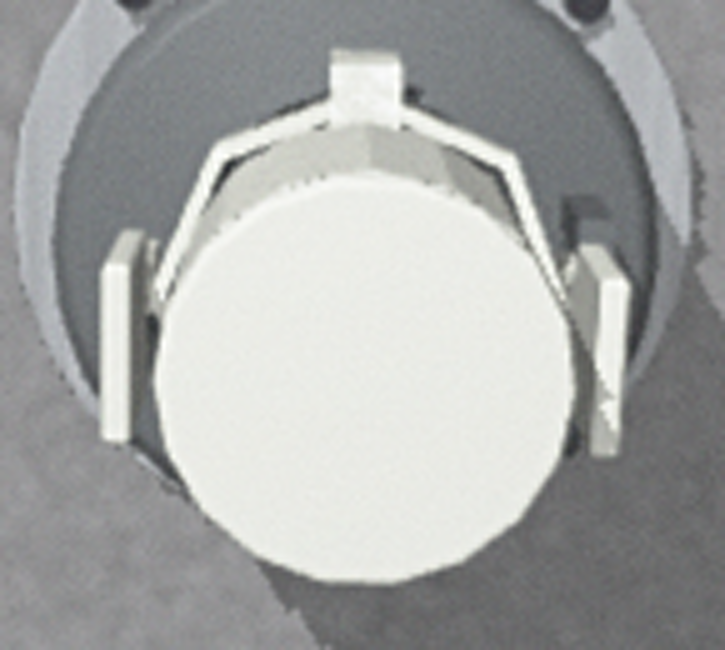

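The cap sits centred at about (0.482, 0.2805), with its top triangulated at 0.122 against 0.128 nominal. The tabs are aligned with the jaw axis within 1–2°. I'm descending with the gripper open.

>>> {"name": "drive_tool", "arguments": {
  "commands": [0, 0.07, -0.13, 0, 85, 0.6, 0, 0, 0, 85, 0.6, 0, 0, 0, 85, 0.6, 0, 0, 0, 85, 0.5, 0, 0, 0, 85, 0.5, 0, 0, 0, 85, 0.4, 0, 0, 0, 85, 0, 0, 0, 0, 85]
}}

```text
t: 4.25
eef_pos: [0.4815, 0.2799, 0.1181]
tool_rot: [[-0.004, 0.868, -0.496], [-0.002, -0.496, -0.868], [-1.0, -0.003, 0.004]]
force: [0.2, 0.4, -0.0]
gripper_width: 0.0849
```

Run:
```python
from h import *
snap("wrist","3");snap("scene","3")
crop("scene3",290,90,410,200,"s3z",5.4)
```

```text
(no output)
```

View pics/wrist3.png

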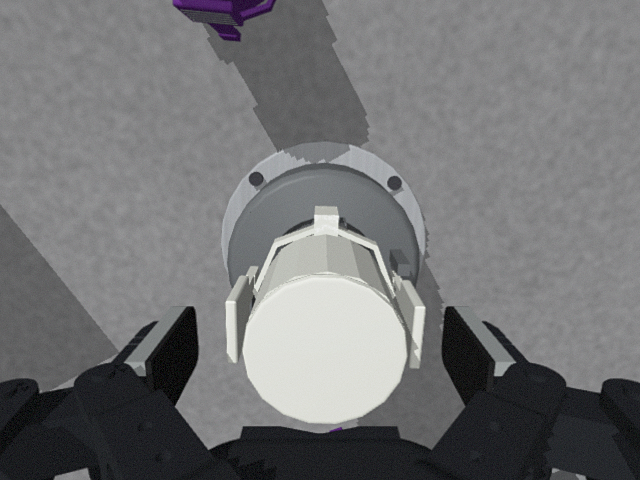

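View pics/s3z.png

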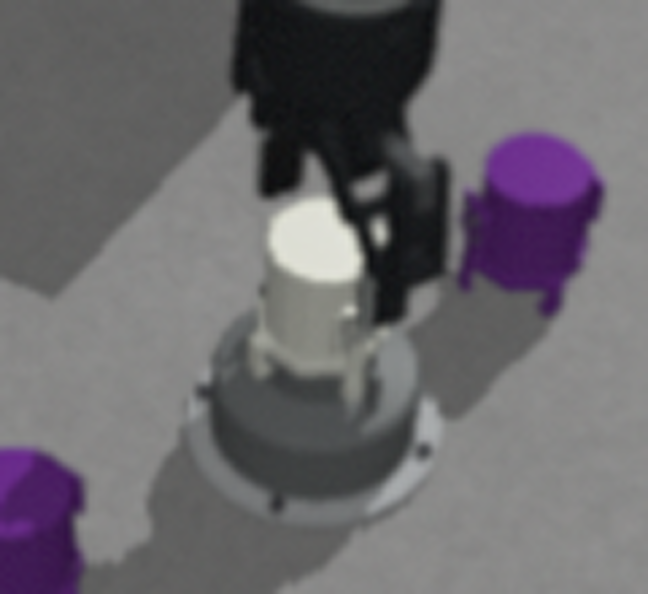

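Run:
```python
from h import *
d=load("wrist3");p=plane(d,[(326,350)],.127)[0];print(p,rel(p))
```

```text
[0.48290989 0.28124362 0.127     ] [-0.16217936 -0.0107019  -0.01260399]
```

>>> {"name": "drive_tool", "arguments": {
  "commands": [0.3, 0.04, 0, 0, 85, 0.2, 0, 0, 0, 85, 0, 0, 0, 0, 85, 0, 0, 0, 0, 70, 0, 0, 0, 0, 50, 0, 0, 0, 0, 50, 0, 0, 0, 0, 50, 0, 0, 0, 0, 50, 0, 0, 0, 0, 50],
  "newtons": 30
}}

```text
t: 5.25
eef_pos: [0.4844, 0.2799, 0.1021]
tool_rot: [[0.001, 0.867, -0.498], [0.002, -0.498, -0.867], [-1.0, 0.0, -0.002]]
force: [-3.1, -0.7, 7.3]
gripper_width: 0.0563
```

Run:
```python
from h import *
snap("wrist","4");snap("scene","4")
crop("scene4",290,90,410,200,"s4z",5.4)
```

```text
(no output)
```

View pics/wrist4.png

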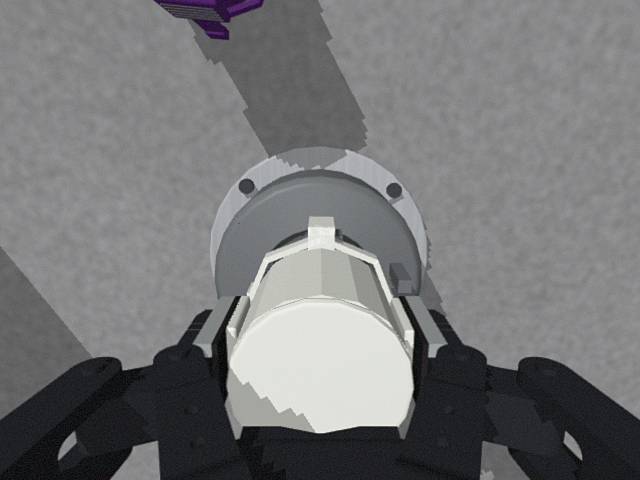

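View pics/s4z.png

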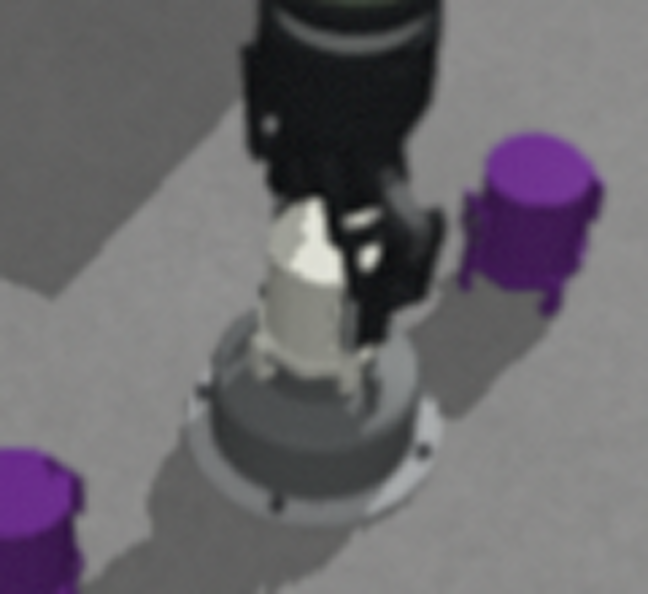

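The jaws stopped at 56 mm with both tabs pressed. Now I turn the cap 45° anticlockwise.

>>> {"name": "drive_tool", "arguments": {
  "commands": [0, 0, 0, -0.5, 50, 0, 0, 0, -0.7, 50, 0, 0, 0, -0.7, 50, 0, 0, 0, -0.7, 50, 0, 0, 0, -0.7, 50, 0, 0, 0, -0.7, 50, 0, 0, 0, -0.7, 50, 0, 0, 0, -0.7, 50, 0, 0, 0, -0.7, 50, 0, 0, 0, -0.7, 50, 0, 0, 0, -0.7, 50, 0, 0, 0, 0, 50, 0, 0, 0, 0, 50]
}}

```text
t: 6.65
eef_pos: [0.4827, 0.2802, 0.102]
tool_rot: [[-0.002, 0.965, 0.262], [0.002, 0.262, -0.965], [-1.0, -0.002, -0.002]]
force: [-8.3, 2.3, 9.9]
gripper_width: 0.0562
```

Run:
```python
from h import *
from station import status
snap("wrist","5");s=status.state();T=s["tool_rot"];print(np.degrees(np.arctan2(T[1,1],T[0,1])),s["q"][5],s["wrist_torque"])
```

```text
15.173555786676992 0.23729329873526275 [0.1767729  1.1978176  0.09422026]
```

View pics/wrist5.png

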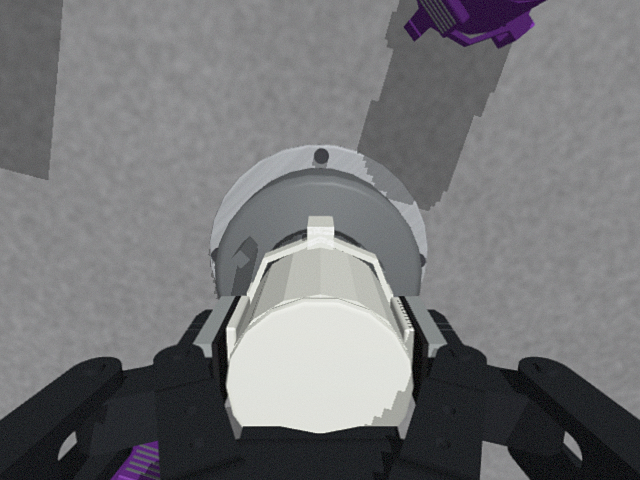

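The cap turned together with the tool: the foot bolt moved by 45° in the wrist view while the cap stayed put in it. Now I lift straight up.

>>> {"name": "drive_tool", "arguments": {
  "commands": [-0.1, 0, 0, 0, 50, -0.15, 0, 0, 0, 50, -0.2, 0, 0, 0, 50, -0.25, 0, 0, 0, 50, -0.3, 0, 0, 0, 50, -0.3, 0, 0, 0, 50, -0.3, 0, 0, 0, 50, -0.3, 0, 0, 0, 50, -0.3, 0, 0, 0, 50, -0.3, 0, 0, 0, 50, 0, 0, 0, 0, 50]
}}

```text
t: 7.8
eef_pos: [0.4851, 0.2799, 0.2025]
tool_rot: [[0.004, 0.965, 0.262], [0.002, 0.262, -0.965], [-1.0, 0.004, -0.001]]
force: [-0.3, -0.0, -0.2]
gripper_width: 0.0558
```

Run:
```python
from h import *
snap("wrist","6");d=snap("scene","6")
crop("scene6",290,60,410,200,"s6z",4.2)
print(rel((.469,-.229,.195)))
```

```text
[ 0.13405932 -3.69444774 12.16684835]
```

View pics/s6z.png

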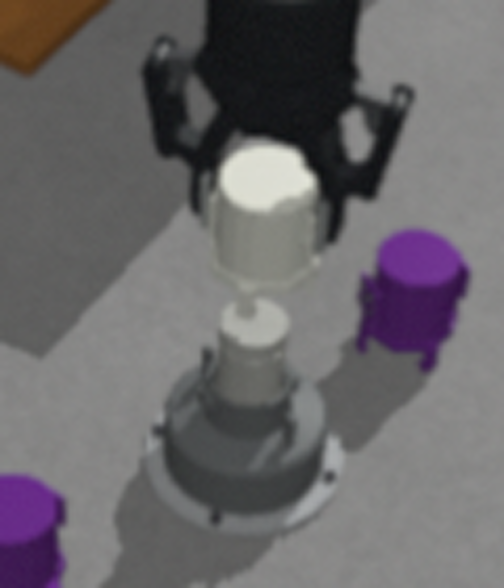

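View pics/wrist6.png

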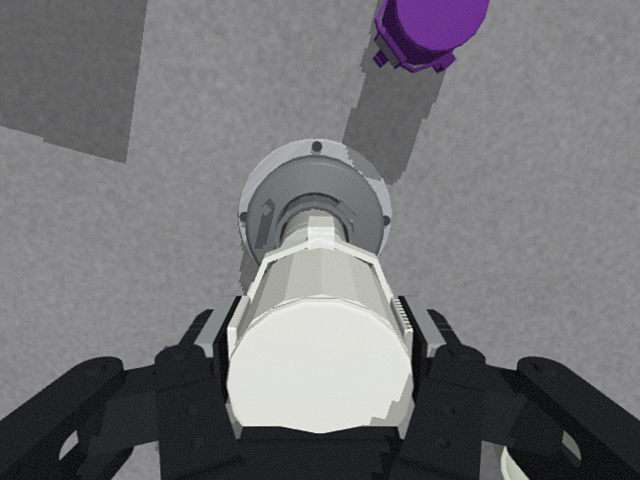

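The cap is off and the new tube stands in the neck (in the scene view). Carrying the cap to the trivet.

>>> {"name": "drive_tool", "arguments": {
  "commands": [0, -0.1, 0.33, 0, 50, 0, -0.2, 0.66, 0, 50, 0, -0.24, 0.8, 0, 50, 0, -0.24, 0.8, 0, 50, 0, -0.24, 0.8, 0, 50, 0, -0.24, 0.8, 0, 50, 0, -0.24, 0.8, 0, 50, 0, -0.24, 0.8, 0, 50, 0, -0.24, 0.8, 0, 50, 0, -0.24, 0.8, 0, 50, 0, -0.24, 0.8, 0, 50, 0, -0.24, 0.8, 0, 50, 0, -0.24, 0.8, 0, 50, 0, -0.24, 0.8, 0, 50, 0, -0.24, 0.8, 0, 50, 0, -0.19, 0.6, 0, 50, 0, -0.08, 0.2, 0, 50, 0, 0, 0, 0, 50, 0, 0, 0, 0, 50]
}}

```text
t: 9.8
eef_pos: [0.4688, -0.2291, 0.1999]
tool_rot: [[-0.001, 0.965, 0.262], [0.001, 0.262, -0.965], [-1.0, -0.001, -0.001]]
force: [0.1, 0.1, -0.8]
gripper_width: 0.0556
```

Run:
```python
from h import *
d=snap("wrist","7");snap("scene","7")
hsv=cv2.cvtColor(d["image"],cv2.COLOR_RGB2HSV)
m=cv2.inRange(hsv,(8,90,100),(22,255,255));c=max(cv2.findContours(m,0,1)[0],key=cv2.contourArea);
print(rel((.469,-.229,.195)))
```

```text
[ 0.12807226 -0.00654619  0.00452894]
```

View pics/wrist7.png

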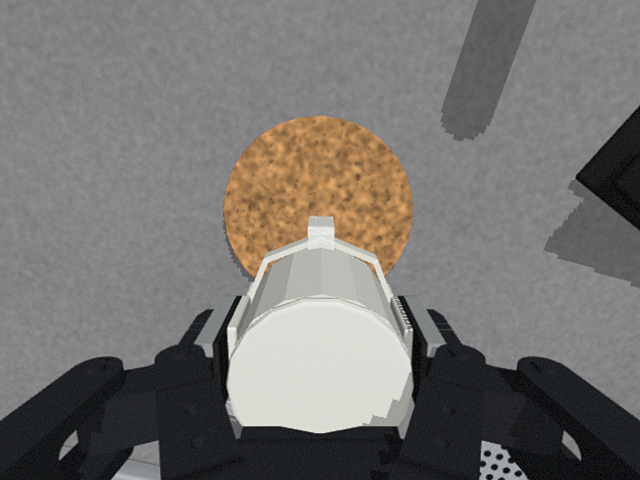

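View pics/scene7.png

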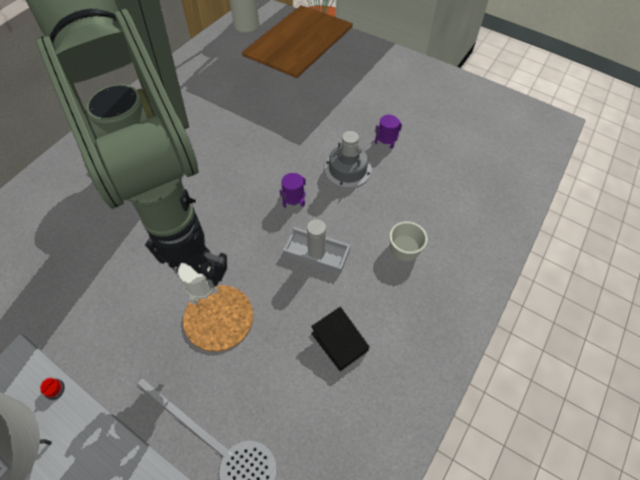

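>>> {"name": "drive_tool", "arguments": {
  "commands": [0.4, 0, 0, 0, 50, 0.6, 0, 0, 0, 50, 0.6, 0, 0, 0, 50, 0.6, 0, 0, 0, 50, 0.5, 0, 0, 0, 50, 0.4, 0, 0, 0, 50, 0.25, 0, 0, 0, 50, 0.1, 0, 0, 0, 50, 0, 0, 0, 0, 50, 0, 0, 0, 0, 50]
}}

```text
t: 10.9
eef_pos: [0.47, -0.2299, 0.063]
tool_rot: [[0.001, 0.965, 0.262], [-0.001, 0.262, -0.965], [-1.0, 0.001, 0.001]]
force: [-0.0, -0.1, -0.4]
gripper_width: 0.056
```

>>> {"name": "drive_tool", "arguments": {
  "commands": [0.05, 0, 0, 0, 50, 0.05, 0, 0, 0, 50, 0.05, 0, 0, 0, 50, 0, 0, 0, 0, 50]
}}

```text
t: 11.3
eef_pos: [0.4693, -0.2298, 0.0561]
tool_rot: [[-0.0, 0.965, 0.262], [0.0, 0.262, -0.965], [-1.0, -0.0, -0.0]]
force: [0.3, -0.1, -0.3]
gripper_width: 0.0554
```

>>> {"name": "drive_tool", "arguments": {
  "commands": [0.05, 0, 0, 0, 50, 0.03, 0, 0, 0, 50, 0, 0, 0, 0, 50]
}}

```text
t: 11.6
eef_pos: [0.4693, -0.2298, 0.0528]
tool_rot: [[-0.0, 0.965, 0.262], [0.0, 0.262, -0.965], [-1.0, -0.0, -0.0]]
force: [0.6, 0.1, -0.7]
gripper_width: 0.0558
```

Run:
```python
from h import *
d=snap("wrist","8");snap("scene","8");crop("scene8",150,230,270,370,"s8z",4.2)
```

```text
(no output)
```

View pics/s8z.png

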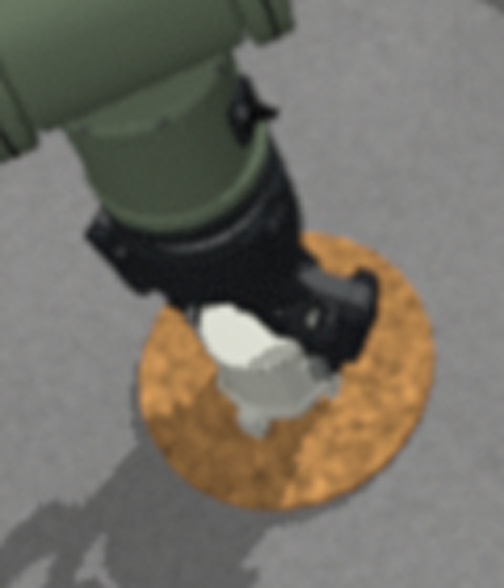

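>>> {"name": "drive_tool", "arguments": {
  "commands": [0.04, 0, 0, 0, 50, 0, 0, 0, 0, 50]
}}

```text
t: 11.9
eef_pos: [0.4697, -0.23, 0.0523]
tool_rot: [[0.001, 0.965, 0.262], [-0.0, 0.262, -0.965], [-1.0, 0.001, 0.001]]
force: [-1.2, 1.1, 4.9]
gripper_width: 0.0558
```

>>> {"name": "drive_tool", "arguments": {
  "commands": [0.04, 0, 0, 0, 50, 0, 0, 0, 0, 50]
}}

```text
t: 12.1
eef_pos: [0.4697, -0.23, 0.0522]
tool_rot: [[0.001, 0.965, 0.262], [-0.001, 0.262, -0.965], [-1.0, 0.001, 0.001]]
force: [-3.7, 2.8, 17.2]
gripper_width: 0.0558
```

>>> {"name": "drive_tool", "arguments": {
  "commands": [0.04, 0, 0, 0, 50, 0, 0, 0, 0, 50]
}}

```text
t: 12.3
eef_pos: [0.4698, -0.2301, 0.052]
tool_rot: [[0.002, 0.965, 0.262], [-0.001, 0.262, -0.965], [-1.0, 0.001, 0.001]]
force: [-6.0, 3.9, 28.2]
gripper_width: 0.0558
```

Contact is firm at the expected height of 0.052. I'll back off the preload, release and retreat.

>>> {"name": "drive_tool", "arguments": {
  "commands": [-0.08, 0, 0, 0, 50, 0, 0, 0, 0, 50, 0, 0, 0, 0, 62, 0, 0, 0, 0, 70, 0, 0, 0, 0, 85, 0, 0, 0, 0, 85, 0, 0, 0, 0, 85]
}}

```text
t: 13.0
eef_pos: [0.4694, -0.2298, 0.0513]
tool_rot: [[-0.0, 0.965, 0.262], [0.0, 0.262, -0.965], [-1.0, -0.0, -0.0]]
force: [-0.0, 0.0, 0.1]
gripper_width: 0.0848
```

Run:
```python
from h import *
d=snap("wrist","9")
```

```text
(no output)
```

View pics/wrist9.png

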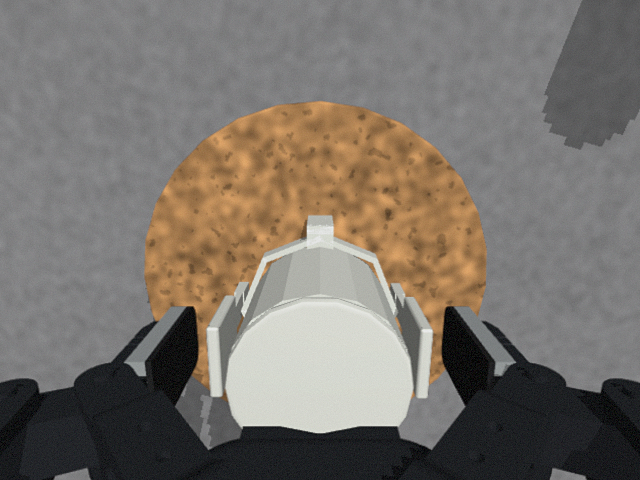

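The cap stands on the trivet, released, with both tabs sprung out. I rise and head over to the rack, turning the jaws across the channel.

>>> {"name": "drive_tool", "arguments": {
  "commands": [-0.5, 0, 0, 0, 85, -0.8, 0, 0, 0, 85, -0.9, 0, 0, 0, 85, -0.9, 0, 0, 0, 85, -0.9, 0.2, -0.3, 0, 85, -0.7, 0.4, -0.6, 0, 85, -0.5, 0.5, -0.8, 0, 85, 0, 0.6, -0.8, 0, 85, 0, 0.6, -0.8, 0, 85, 0, 0.6, -0.8, 0, 85, 0, 0.5, -0.8, 0, 85, 0, 0.3, -0.52, 0, 85, 0, 0, 0, 0, 85]
}}

```text
t: 14.35
eef_pos: [0.5559, 0.0209, 0.2592]
tool_rot: [[-0.0, 0.964, 0.266], [0.001, 0.266, -0.964], [-1.0, 0.0, -0.001]]
force: [-0.5, -0.7, -0.6]
gripper_width: 0.085
```

>>> {"name": "drive_tool", "arguments": {
  "commands": [0, 0, 0, -1, 85, 0, 0, 0, -1, 85, 0, 0, 0, -1, 85, 0, 0, 0, -1, 85, 0, 0, 0, -1, 85, 0, 0, 0, -1, 85, 0, 0, 0, -1, 85, 0, 0, 0, -1, 85, 0, 0, 0, -1, 85, 0, 0, 0, -1, 85, 0, 0, 0, -1, 85, 0, 0, 0, -1, 85, 0, 0, 0, -1, 85, 0, 0, 0, -1, 85, 0, 0, 0, -0.7, 85, 0, 0, 0, 0, 85, 0, 0, 0, 0, 85]
}}

```text
t: 16.05
eef_pos: [0.5552, 0.0174, 0.2595]
tool_rot: [[-0.0, -0.229, 0.973], [-0.0, 0.973, 0.229], [-1.0, -0.0, -0.0]]
force: [-1.0, 1.2, -0.4]
gripper_width: 0.0849
```

Run:
```python
from h import *
d=snap("wrist","10");snap("top","10")
```

```text
(no output)
```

View pics/wrist10.png

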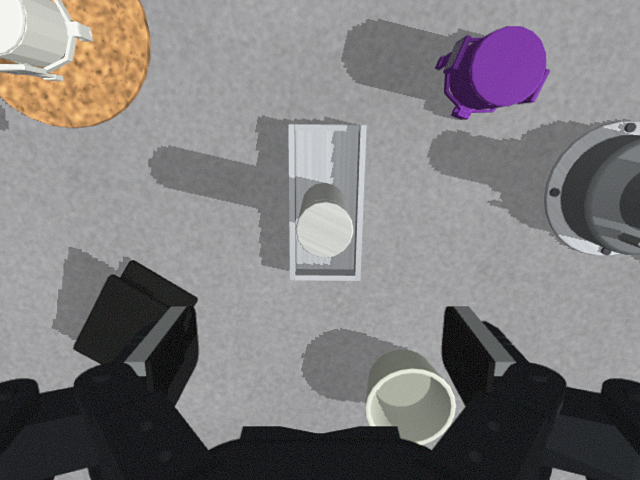

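View pics/top10.png

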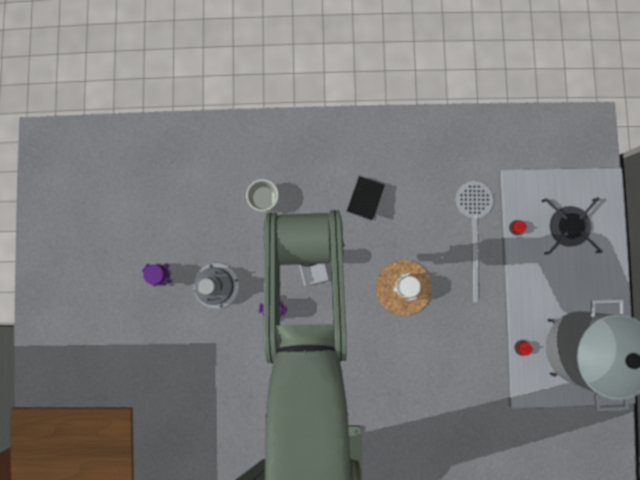

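The wrist view shows the rack at (289–366, 125–280), its front at the top of the picture, and the tube top at (325,230). In the top view the cap stands on the trivet. Now I measure both.

Run:
```python
from h import *
from station import status
s=status.state();T=s["tool_rot"]
d=load("wrist10");t0=load("top0")
crop("wrist10",270,105,390,295,"w10z",4)
P=plane(d,[(290,280),(360,280)],.024);Q=plane(d,[(289,125),(366,125)],.024)
print(P.round(4),Q.round(4),np.linalg.norm(P[0]-P[1]),np.linalg.norm(Q[0]-Q[1]))
print("tube",tri(d,(325,230),t0,(310.3,255.3)),plane(d,[(325,230)],.111),"ram",plane(t0,[(262,194)],.05),"cliptop",plane(t0,[(366,198)],.048))
# pads of tube on floor check
```

```text
[[0.6273 0.0082 0.024 ]
 [0.6123 0.0717 0.024 ]] [[ 0.4919 -0.0219  0.024 ]
 [ 0.477   0.0411  0.024 ]] 0.06525258128192113 0.06472904411350822
tube (array([0.55239475, 0.01975412, 0.11565649]), np.float64(0.005639590821273989)) [[0.55279721 0.02280881 0.111     ]] ram [[0.72138099 0.14207926 0.05      ]] cliptop [[ 0.70392185 -0.1314012   0.048     ]]
```

View pics/w10z.png

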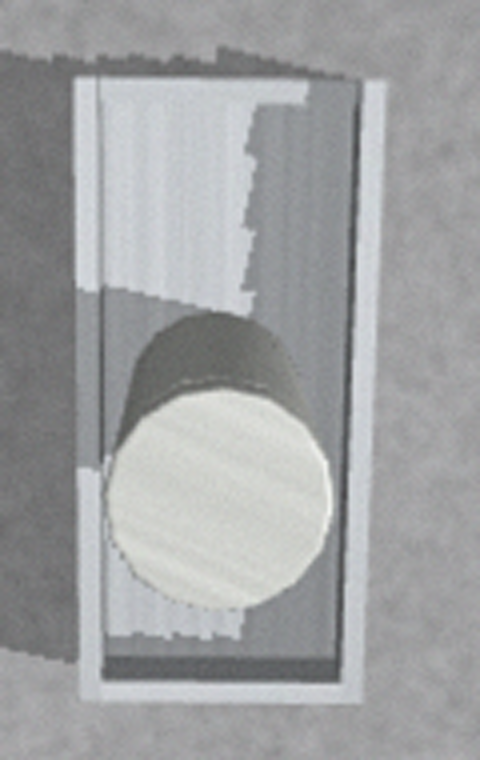

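Run:
```python
from h import *
from station import status
s=status.state();T=s["tool_rot"]
d=load("wrist10");t0=load("top0")
F=plane(d,[(288.5,124.3),(366.8,125)],.024).mean(0);B=plane(d,[(289.8,280.5),(360.3,280.5)],.024).mean(0)
u=(B-F);L=np.linalg.norm(u);u/=L;c=(F+B)/2;v=np.array([-u[1],u[0],0]);yaw=np.degrees(np.arctan2(u[1],u[0]))
print("len",L,"c",c,"yaw",yaw,"tool z yaw",np.degrees(np.arctan2(T[1,2],T[0,2])))
for n,p,z in(("top",(324.75,229.5),.111),("basefront",(324.5,183),.006)):
    X=plane(d,[p],z)[0];print(n,X,(X-c)@u,(X-c)@v)
X=plane(t0,[(310.3,255.3)],.111)[0];print("topcam",X,(X-c)@u,(X-c)@v)
# top cam rack corners from crop: (540,68),(645,42),(592,288),(693,268) /4.4+(170,220)
q=plane(t0,[(170+x/4.4,220+y/4.4) for x,y in((538,68),(640,42),(590,288),(694,266))],.024);print(q.round(4),q.mean(0))
tube=plane(d,[(324.75,229.5)],.111)[0]
print(rel((tube[0],tube[1],.08)), s["q"])
```

```text
len 0.13952804972716232 c [0.55219094 0.02490399 0.024     ] yaw 12.626877983489747 tool z yaw 13.310037102087689
top [0.55249482 0.02256037 0.111     ] -0.00021578743981201374 -0.0023533619937337593
basefront [0.53436398 0.01920407 0.006     ] -0.018641812703376177 -0.0016650674158552778
topcam [0.55333377 0.01712633 0.111     ] -0.0005850183857359567 -0.00783936908945124
[[ 0.6122  0.066   0.024 ]
 [ 0.6264  0.0038  0.024 ]
 [ 0.4783  0.0374  0.024 ]
 [ 0.4901 -0.0255  0.024 ]] [0.55174068 0.02040638 0.024     ]
[ 4.48698244  0.13413944 -0.04022209] [ 1.12797822e-02  2.82226595e-01  1.59010779e+00 -1.20430606e-04
  1.26937110e+00 -1.79178476e+00]
```

>>> {"name": "drive_tool", "arguments": {
  "commands": [0.2, 0.15, -0.04, 0, 85, 0.6, 0, 0, 0, 85, 0.7, 0, 0, 0, 85, 0.7, 0, 0, 0, 85, 0.5, 0, 0, 0, 85, 0.3, 0, 0, 0, 85, 0, 0, 0, 0, 85, 0, 0, 0, 0, 85]
}}

```text
t: 16.95
eef_pos: [0.5529, 0.0238, 0.14]
tool_rot: [[0.001, -0.232, 0.973], [0.0, 0.973, 0.232], [-1.0, -0.0, 0.001]]
force: [0.3, 0.3, 0.5]
gripper_width: 0.0849
```

Run:
```python
from h import *
d=snap("wrist","11")
```

```text
(no output)
```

View pics/wrist11.png

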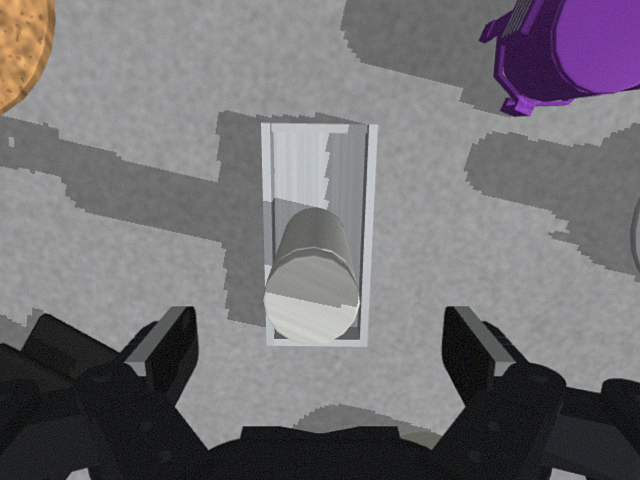

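Run:
```python
from h import *
d=load("wrist11");p=plane(d,[(311,297)],.111)[0];print(p,rel((p[0],p[1],.078)), plane(d,[(309.5,209)],.006))
print(tri(load("wrist10"),(324.75,229.5),d,(311,297)))
```

```text
[0.55081571 0.02197926 0.111     ] [ 1.56239079 -0.02899443 -0.07392134] [[0.53615892 0.01534317 0.006     ]]
(array([0.55462047, 0.02292584, 0.10191455]), np.float64(0.0005004377712928613))
```

>>> {"name": "drive_tool", "arguments": {
  "commands": [0.2, -0.04, -0.04, 0, 85, 0.5, 0, 0, 0, 85, 0.5, 0, 0, 0, 85, 0.35, 0, 0, 0, 85, 0, 0, 0, 0, 70, 0, 0, 0, 0, 55, 0, 0, 0, 0, 48, 0, 0, 0, 0, 44, 0, 0, 0, 0, 40, 0, 0, 0, 0, 34, 0, 0, 0, 0, 30, 0, 0, 0, 0, 30],
  "newtons": 25
}}

```text
t: 18.2
eef_pos: [0.5521, 0.0214, 0.0784]
tool_rot: [[0.002, -0.232, 0.973], [-0.0, 0.973, 0.232], [-1.0, -0.001, 0.002]]
force: [-0.1, -1.9, 6.4]
gripper_width: 0.0397
```

Run:
```python
from h import *
d=snap("wrist","12");snap("scene","12");crop("scene12",250,170,380,290,"s12z",5)
```

```text
(no output)
```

View pics/wrist12.png

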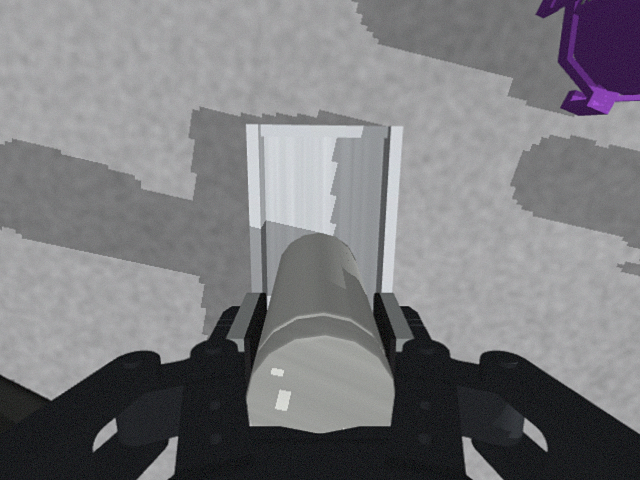

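View pics/s12z.png

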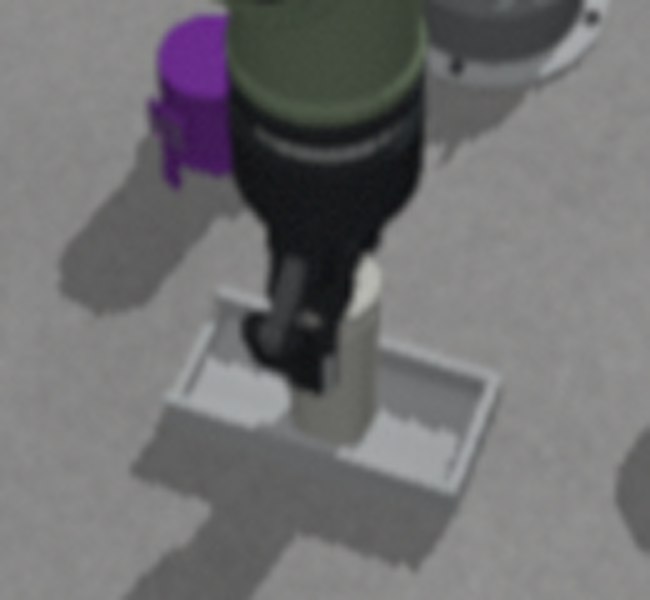

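>>> {"name": "drive_tool", "arguments": {
  "commands": [-0.06, 0, 0, 0, 30, -0.06, 0, 0, 0, 30, 0, 0.02, -0.15, 0, 30, 0, 0.03, -0.25, 0, 30, 0, 0, -0.3, 0, 30, 0, 0, -0.25, 0, 30, 0, 0, -0.1, 0, 30, 0, 0, 0, 0, 30, 0.04, 0, 0, 0, 30, 0, 0, 0, 0, 30]
}}

```text
t: 19.3
eef_pos: [0.5104, 0.014, 0.0806]
tool_rot: [[0.0, -0.232, 0.973], [0.0, 0.973, 0.232], [-1.0, 0.0, 0.0]]
force: [-0.9, -0.4, -1.5]
gripper_width: 0.0394
```

Run:
```python
from h import *
d=snap("wrist","13")
```

```text
(no output)
```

View pics/wrist13.png

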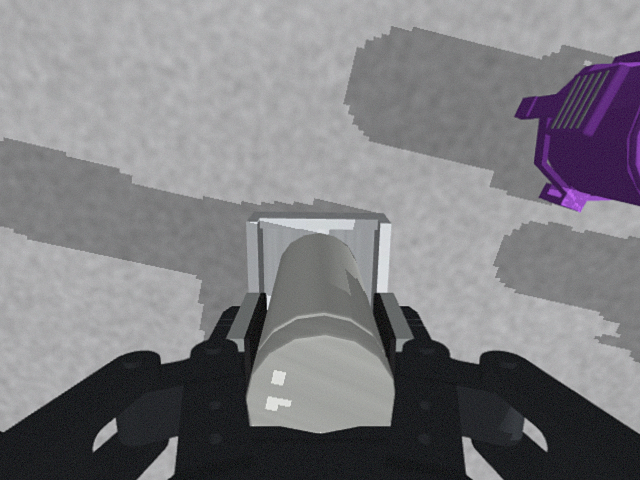

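>>> {"name": "drive_tool", "arguments": {
  "commands": [0.03, 0, -0.05, 0, 30, 0.03, 0, 0, 0, 30, 0, 0, 0, 0, 30]
}}

```text
t: 19.65
eef_pos: [0.5081, 0.0135, 0.0784]
tool_rot: [[-0.0, -0.232, 0.973], [0.0, 0.973, 0.232], [-1.0, 0.0, -0.0]]
force: [0.1, -0.4, 1.0]
gripper_width: 0.0395
```

>>> {"name": "drive_tool", "arguments": {
  "commands": [0.03, 0, 0, 0, 30, 0, 0, 0, 0, 30]
}}

```text
t: 19.85
eef_pos: [0.5084, 0.013, 0.0781]
tool_rot: [[0.001, -0.232, 0.973], [-0.001, 0.973, 0.232], [-1.0, -0.001, 0.001]]
force: [-1.4, -2.0, 7.5]
gripper_width: 0.0395
```

The tube is on the floor (TCP height back to 0.078, and contact felt). Releasing and rising.

>>> {"name": "drive_tool", "arguments": {
  "commands": [-0.02, 0, 0, 0, 30, 0, 0, 0, 0, 45, 0, 0, 0, 0, 55, 0, 0, 0, 0, 70, 0, 0, 0, 0, 85, 0, 0, 0, 0, 85, -0.3, 0, 0, 0, 85, -0.7, 0, 0, 0, 85, -0.9, 0, 0, 0, 85, -0.9, 0, 0, 0, 85, -0.9, 0, 0, 0, 85, -0.8, 0, 0, 0, 85, 0, 0, 0, 0, 85, 0, 0, 0, 0, 85]
}}

```text
t: 21.25
eef_pos: [0.508, 0.0135, 0.259]
tool_rot: [[0.002, -0.232, 0.973], [0.0, 0.973, 0.232], [-1.0, -0.0, 0.002]]
force: [-0.5, -0.4, -0.4]
gripper_width: 0.0852
```

Run:
```python
from h import *
d=snap("wrist","14")
```

```text
(no output)
```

View pics/wrist14.png

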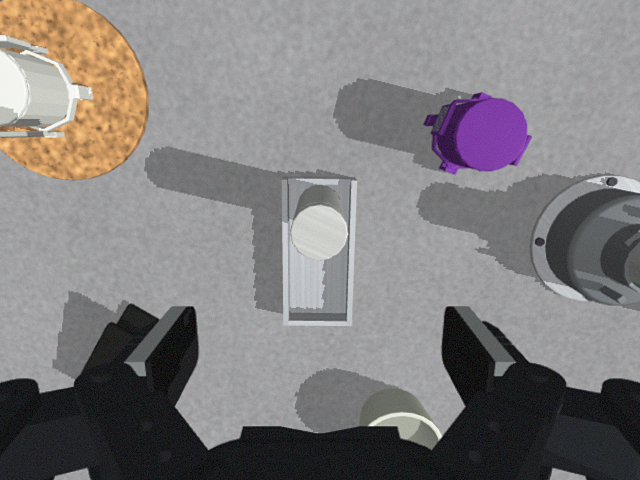

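Run:
```python
from h import *
from station import status
d=load("wrist14");s=status.state()
crop("wrist14",265,165,375,335,"w14z",4)
F=plane(d,[(282,179),(356.5,179)],.024).mean(0);B=plane(d,[(284,325),(352,325)],.024).mean(0)
u=(B-F);L=np.linalg.norm(u);u/=L;c=(F+B)/2;v=np.array([-u[1],u[0],0]);print(L,c,np.degrees(np.arctan2(u[1],u[0])))
for p,z in(((319.5,232),.111),((320,185),.006)):
    X=plane(d,[p],z)[0];print(X,(X-c)@u,(X-c)@v)
print("to keeper",rel((.482,.280,.26)),s["q"])
```

```text
0.13962583623433167 [0.5512724  0.02490923 0.024     ] 12.947791451093009
[0.50811116 0.01553785 0.111     ] -0.044163622194618585 0.0005377328302868334
[0.49047462 0.01167579 0.006     ] -0.062217100389512205 0.0007255611387066263
to keeper [-0.05506207  6.62991719  0.9239072 ] [ 3.81873042e-03  2.07513696e-01  1.69682992e+00  6.02936174e-05
  1.23783316e+00 -1.80073484e+00]
```

View pics/w14z.png

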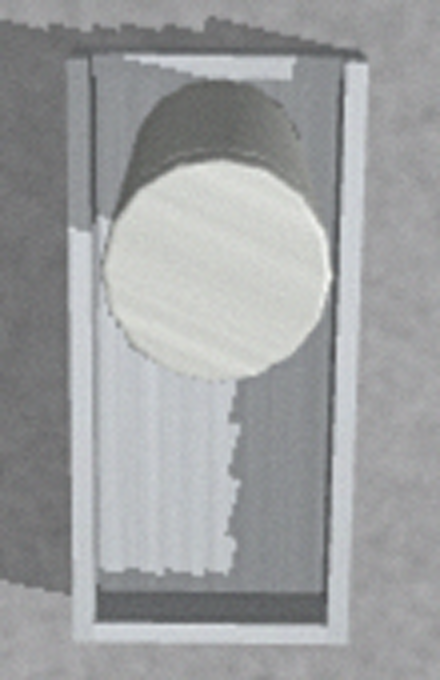

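The old tube stands at rack x ≈ -43 mm, y ≈ 0. Now over to the keeper.

>>> {"name": "drive_tool", "arguments": {
  "commands": [0, 0.3, 0.05, 0, 85, 0, 0.6, 0.08, 0, 85, 0, 0.8, 0.11, 0, 85, 0, 0.8, 0.11, 0, 85, 0, 0.8, 0.11, 0, 85, 0, 0.8, 0.11, 0, 85, 0, 0.8, 0.11, 0, 85, 0, 0.8, 0.11, 0, 85, 0, 0.6, 0.08, 0, 85, 0, 0.33, 0.05, 0, 85, 0, 0, 0, 0, 85, 0, 0, 0, 0, 85]
}}

```text
t: 22.5
eef_pos: [0.4821, 0.2795, 0.2573]
tool_rot: [[-0.001, -0.232, 0.973], [-0.001, 0.973, 0.232], [-1.0, -0.001, -0.002]]
force: [-0.0, -0.6, 0.2]
gripper_width: 0.085
```

Run:
```python
from h import *
d=snap("wrist","15");crop("wrist15",240,150,400,310,"w15z",3.7)
```

```text
(no output)
```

View pics/w15z.png

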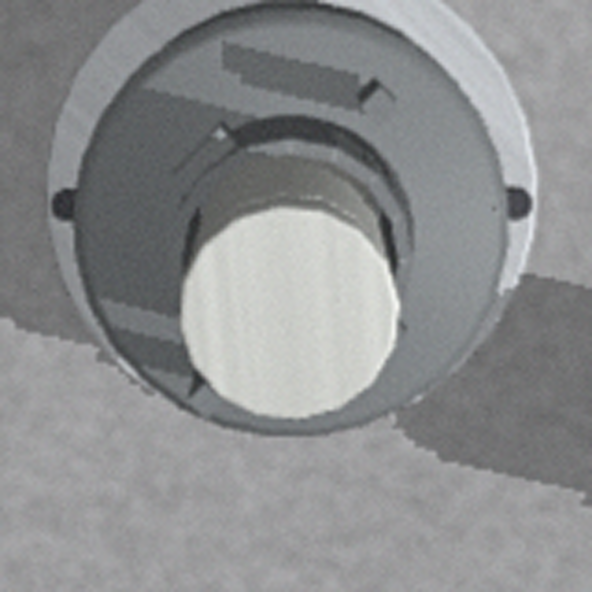

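Run:
```python
from h import *
d=load("wrist15");p=plane(d,[(318.4,234.3)],.12)[0];print(p,rel((p[0],p[1],.097)))
print(tri(load("wrist1"),(324.8,246.2),d,(318.4,234.3)))
```

```text
[0.48076673 0.28039904 0.12      ] [ 4.01279411  0.04392942 -0.02609461]
(array([0.48077247, 0.28039325, 0.12328711]), np.float64(0.0016241458082641867))
```

Centre confirmed at (0.481, 0.280). I descend to just above and check the centring, since the neck only leaves 2 mm of play.

>>> {"name": "drive_tool", "arguments": {
  "commands": [0.3, 0.04, -0.03, 0, 85, 0.7, 0, 0, 0, 85, 0.7, 0, 0, 0, 85, 0.7, 0, 0, 0, 85, 0.5, 0, 0, 0, 85, 0.2, 0, 0, 0, 85, 0, 0, 0, 0, 85, 0, 0, 0, 0, 85]
}}

```text
t: 23.35
eef_pos: [0.4815, 0.2812, 0.1346]
tool_rot: [[0.001, -0.231, 0.973], [0.001, 0.973, 0.231], [-1.0, 0.0, 0.001]]
force: [-0.2, -0.3, -0.2]
gripper_width: 0.0849
```

Run:
```python
from h import *
d=snap("wrist","16")
```

```text
(no output)
```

View pics/wrist16.png

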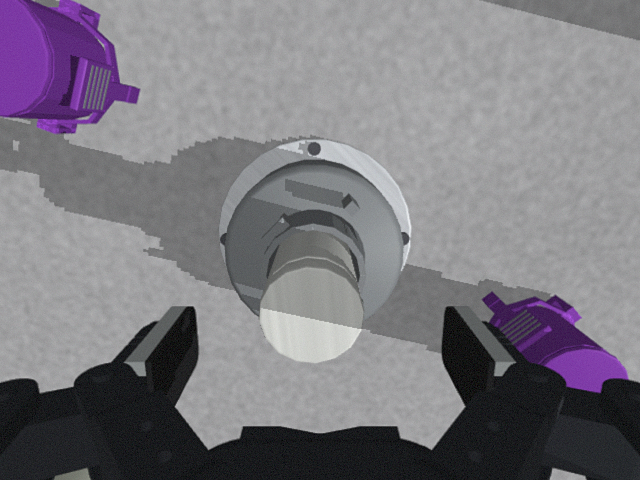

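Run:
```python
from h import *
d=load("wrist16");p=plane(d,[(311.5,311)],.12)[0];print(p,rel((p[0],p[1],.097)))
```

```text
[0.47869385 0.2797191  0.12      ] [ 0.95044494 -0.02457076 -0.08373359]
```

>>> {"name": "drive_tool", "arguments": {
  "commands": [0.2, -0.05, -0.04, 0, 85, 0.4, 0, 0, 0, 85, 0.35, 0, 0, 0, 85, 0, 0, 0, 0, 85, 0, 0, 0, 0, 70, 0, 0, 0, 0, 55, 0, 0, 0, 0, 48, 0, 0, 0, 0, 44, 0, 0, 0, 0, 40, 0, 0, 0, 0, 34, 0, 0, 0, 0, 30, 0, 0, 0, 0, 30],
  "newtons": 30
}}

```text
t: 24.6
eef_pos: [0.4802, 0.2788, 0.0965]
tool_rot: [[0.001, -0.232, 0.973], [-0.0, 0.973, 0.232], [-1.0, -0.0, 0.001]]
force: [1.3, -2.8, 5.0]
gripper_width: 0.0391
```

Run:
```python
from h import *
d=snap("wrist","17");snap("scene","17");crop("scene17",280,80,410,200,"s17z",5)
```

```text
(no output)
```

View pics/wrist17.png

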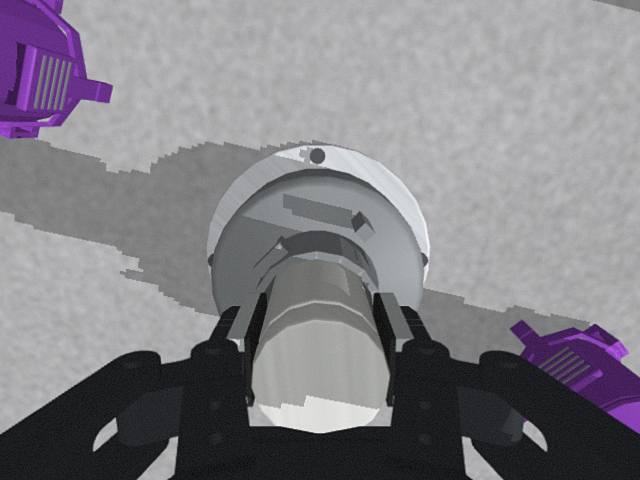

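View pics/s17z.png

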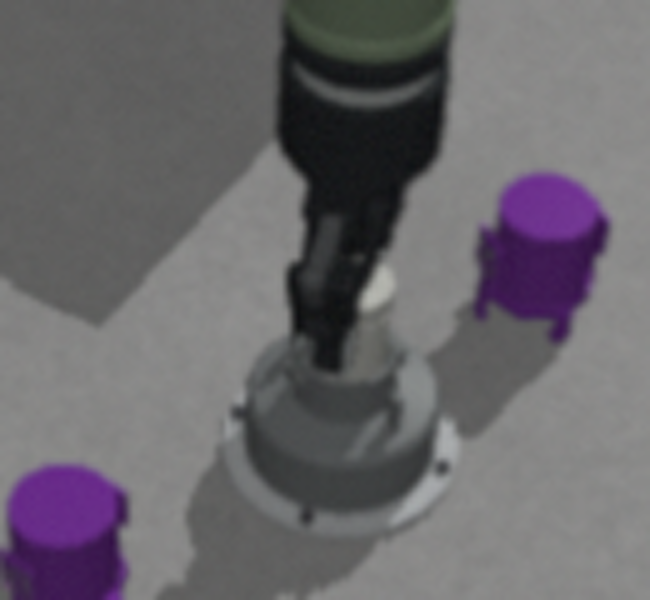

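>>> {"name": "drive_tool", "arguments": {
  "commands": [-0.1, 0, 0, 0, 30, -0.2, 0, 0, 0, 30, -0.25, 0, 0, 0, 30, -0.25, 0, 0, 0, 30, -0.25, 0, 0, 0, 30, -0.3, 0, 0, 0, 30, -0.3, 0, 0, 0, 30, -0.35, 0, 0, 0, 30, -0.35, 0, 0, 0, 30, -0.35, 0, 0, 0, 30, -0.2, 0, 0, 0, 30, 0, 0, 0, 0, 30]
}}

```text
t: 25.9
eef_pos: [0.4804, 0.2793, 0.2135]
tool_rot: [[0.003, -0.232, 0.973], [0.002, 0.973, 0.232], [-1.0, 0.001, 0.003]]
force: [-0.8, 0.2, -0.7]
gripper_width: 0.0392
```

Run:
```python
from h import *
from station import status
d=snap("wrist","18");print(rel((.5695,.0275,.21)),status.state()["tool_rot"][2])
```

```text
[ 0.05965066 -6.63535212  0.72269272] [-9.99999397e-01  3.91934372e-04  1.02559111e-03]
```

View pics/wrist18.png

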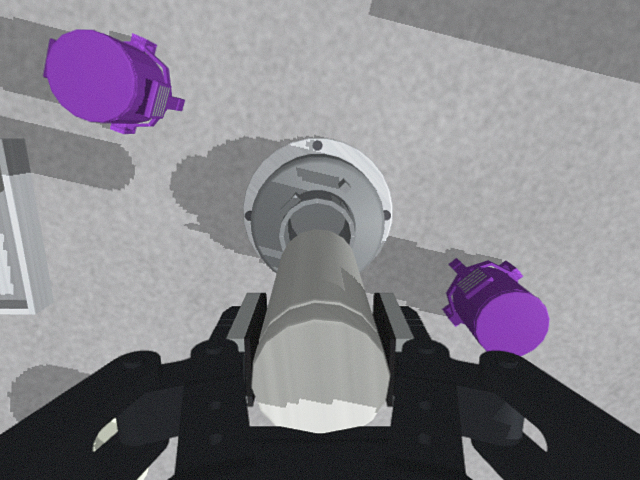

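The tube is out, upright in the grip. Carrying it to above the channel's rear half.

>>> {"name": "drive_tool", "arguments": {
  "commands": [0, -0.3, 0.03, 0, 30, 0, -0.6, 0.06, 0, 30, 0, -0.7, 0.08, 0, 30, 0, -0.7, 0.08, 0, 30, 0, -0.7, 0.08, 0, 30, 0, -0.7, 0.08, 0, 30, 0, -0.7, 0.08, 0, 30, 0, -0.7, 0.08, 0, 30, 0, -0.7, 0.07, 0, 30, 0, -0.5, 0.05, 0, 30, 0, -0.33, 0.03, 0, 30, 0, 0, 0, 0, 30, 0, 0, 0, 0, 30]
}}

```text
t: 27.25
eef_pos: [0.5688, 0.0278, 0.2115]
tool_rot: [[-0.001, -0.231, 0.973], [0.001, 0.973, 0.231], [-1.0, 0.001, -0.001]]
force: [0.8, 0.0, -0.9]
gripper_width: 0.0391
```

Run:
```python
from h import *
d=snap("wrist","19");snap("scene","19");crop("scene19",240,150,390,290,"s19z",4.2);print(rel((.5695,.0275,.21)))
```

```text
[ 0.04352864 -0.02681505  0.01099605]
```

View pics/wrist19.png

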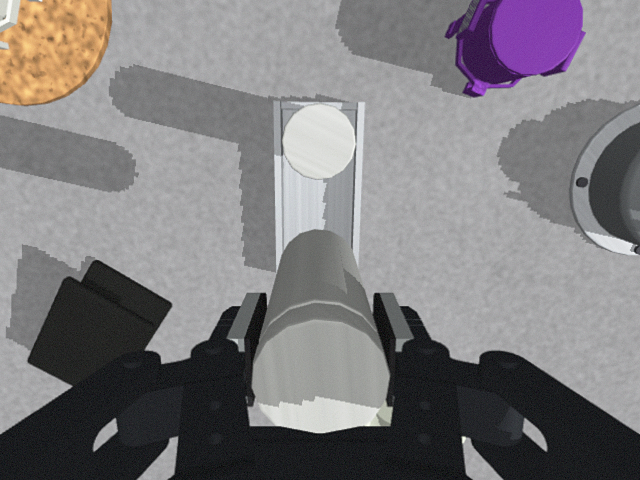

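View pics/s19z.png

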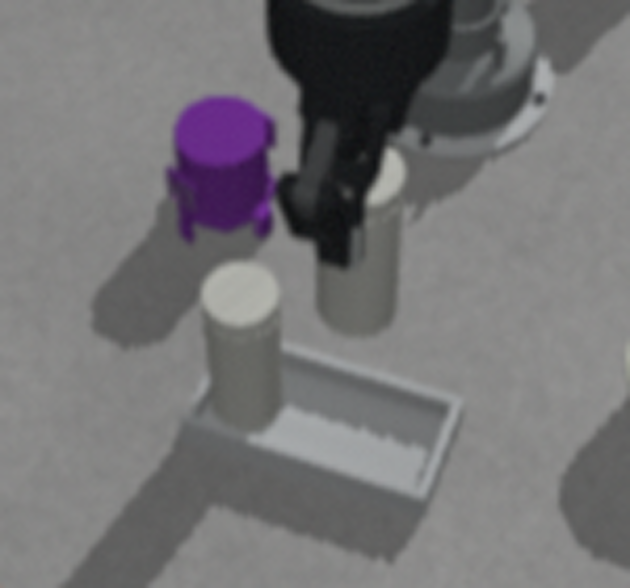

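>>> {"name": "drive_tool", "arguments": {
  "commands": [0.2, 0, 0, 0, 30, 0.4, 0, 0, 0, 30, 0.5, 0, 0, 0, 30, 0.5, 0, 0, 0, 30, 0.5, 0, 0, 0, 30, 0.4, 0, 0, 0, 30, 0.25, 0, 0, 0, 30, 0.1, 0, 0, 0, 30, 0, 0, 0, 0, 30, 0, 0, 0, 0, 30]
}}

```text
t: 28.35
eef_pos: [0.5698, 0.0278, 0.0986]
tool_rot: [[0.001, -0.232, 0.973], [0.0, 0.973, 0.232], [-1.0, -0.0, 0.001]]
force: [-0.3, -0.0, -1.9]
gripper_width: 0.0388
```

Run:
```python
from h import *
d=snap("wrist","20");snap("scene","20");crop("scene20",240,150,390,290,"s20z",4.2)
```

```text
(no output)
```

View pics/wrist20.png

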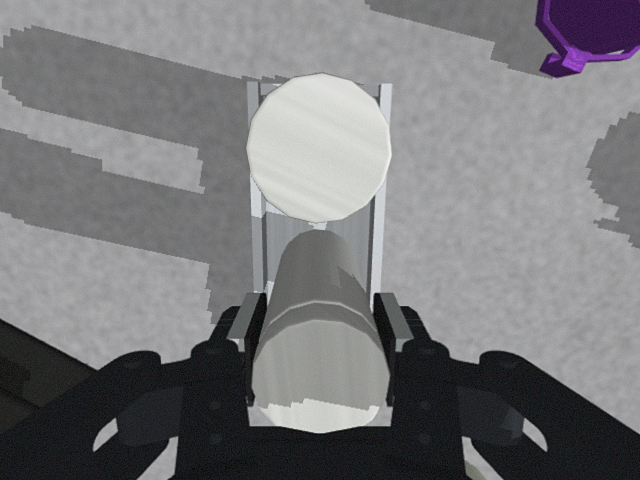

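View pics/s20z.png

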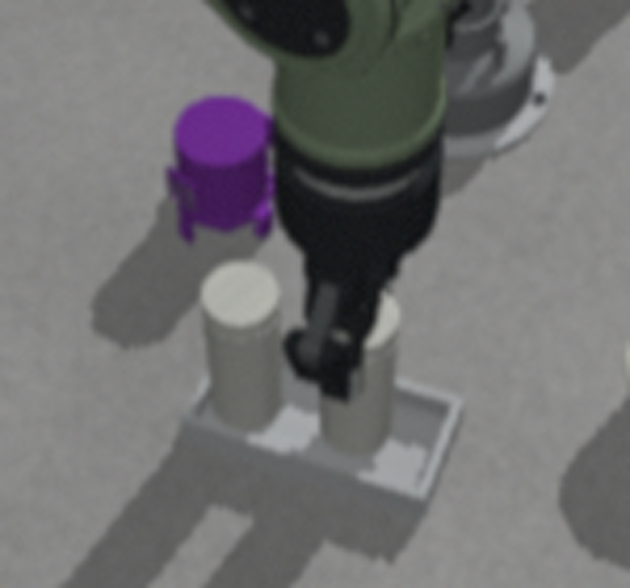

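>>> {"name": "drive_tool", "arguments": {
  "commands": [0.1, 0, 0, 0, 30, 0.07, 0, 0, 0, 30, 0.04, 0, 0, 0, 30, 0, 0, 0, 0, 30, 0, 0, 0, 0, 30]
}}

```text
t: 28.95
eef_pos: [0.5692, 0.0276, 0.0894]
tool_rot: [[-0.0, -0.232, 0.973], [0.0, 0.973, 0.232], [-1.0, 0.0, -0.0]]
force: [0.2, 0.5, -1.8]
gripper_width: 0.0392
```

>>> {"name": "drive_tool", "arguments": {
  "commands": [0.04, 0, 0, 0, 30, 0, 0, 0, 0, 30]
}}

```text
t: 29.15
eef_pos: [0.5692, 0.0276, 0.0878]
tool_rot: [[-0.0, -0.232, 0.973], [0.0, 0.973, 0.232], [-1.0, 0.0, -0.0]]
force: [-0.3, -0.0, -1.7]
gripper_width: 0.039
```

>>> {"name": "drive_tool", "arguments": {
  "commands": [0.03, 0, 0, 0, 30, 0, 0, 0, 0, 30]
}}

```text
t: 29.35
eef_pos: [0.5695, 0.0276, 0.0875]
tool_rot: [[0.001, -0.232, 0.973], [0.0, 0.973, 0.232], [-1.0, -0.0, 0.001]]
force: [-2.1, -1.3, 4.4]
gripper_width: 0.0395
```

Contact came at the expected 0.0875. Releasing and rising.

>>> {"name": "drive_tool", "arguments": {
  "commands": [0, 0, 0, 0, 30, 0, 0, 0, 0, 45, 0, 0, 0, 0, 55, 0, 0, 0, 0, 70, 0, 0, 0, 0, 85, 0, 0, 0, 0, 85, -0.3, 0, 0, 0, 85, -0.7, 0, 0, 0, 85, -0.9, 0, 0, 0, 85, -0.9, 0, 0, 0, 85, -0.9, 0, 0, 0, 85, -0.8, 0, 0, 0, 85, 0, 0, 0, 0, 85, 0, 0, 0, 0, 85]
}}

```text
t: 30.75
eef_pos: [0.5693, 0.0276, 0.2679]
tool_rot: [[0.002, -0.232, 0.973], [0.0, 0.973, 0.232], [-1.0, -0.0, 0.002]]
force: [0.1, -0.1, -0.4]
gripper_width: 0.0853
```

Run:
```python
from h import *
snap("wrist","21");snap("scene","21");snap("top","21");crop("wrist21",240,60,400,300,"w21z",2.5)
```

```text
(no output)
```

View pics/wrist21.png

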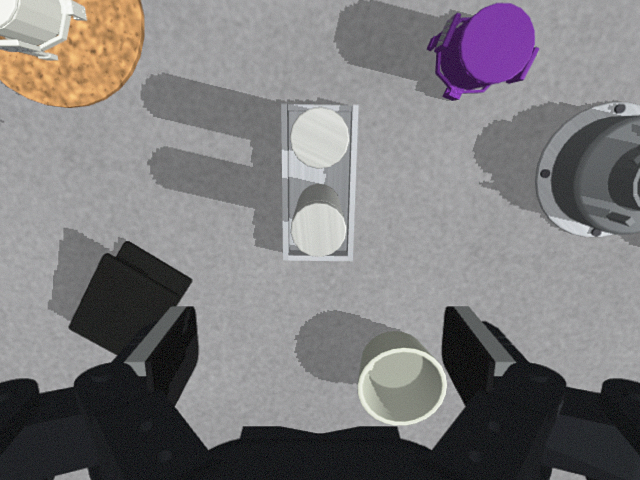

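View pics/scene21.png

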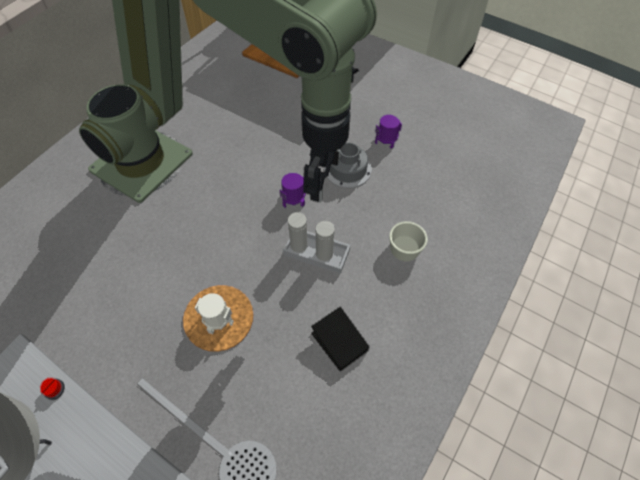

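Run:
```python
from h import *
d=load("wrist21")
F=plane(d,[(282,105),(358,105)],.024).mean(0);B=plane(d,[(284,260.5),(352,260.5)],.024).mean(0)
u=(B-F);L=np.linalg.norm(u);u/=L;c=(F+B)/2;v=np.array([-u[1],u[0],0]);print(L,c)
for p in((320,138),(319,230)):
    X=plane(d,[p],.111)[0];print(X,(X-c)@u,(X-c)@v)
t=load("top21");print("cap",plane(t,[(409,287)],.078),"triv",plane(t,[(403.3,287.3)],.008))
print(tri(load("scene21"),(211,303),t,(409,287)))
```

```text
0.13876408261046785 [0.5523672  0.02502649 0.024     ]
[0.50900429 0.01560057 0.111     ] -0.044374324144338576 0.00033092865690368246
[0.57018433 0.02952843 0.111     ] 0.018370883795344368 0.00047764394620042946
cap [[ 0.46844643 -0.23048945  0.078     ]] triv [[ 0.46675631 -0.22785285  0.008     ]]
(array([ 0.46908007, -0.22981174,  0.07782206]), np.float64(0.0018874598479702394))
```

All positions check out, so I'm handing in.

```bash
python3 -c "
from station import finish_job; print(finish_job())"
```

```text
the job is handed in; nothing more can be done
None
```

The whole job is done and handed in at about 31 s of the 64 s allowed; `finish_job()` gives no verdict.

**What I did:**
- **Cap:** I squeezed both tabs, turned the cap 45° anticlockwise, lifted it off and stood it on the trivet.
- **Older tube:** I brought it forward to the lip, lifted a few millimetres clear of the channel floor on the way.
- **New tube:** I drew it straight up out of the keeper and stood it behind the older one.

**Last checks, from the final pictures:**

| Item | Measured | Allowed |
|---|---|---|
| Cap | about 3 mm from the trivet centre, top at 0.078 m (standing height) | within 40 mm |
| Older tube | rack x ≈ -44 mm, y ≈ 0 | x -50 to -31 mm, y within ±15 mm |
| New tube | rack x ≈ +18 mm, y ≈ 0 | x -15 to +52 mm, y within ±15 mm |

The cap and both tubes stand upright and let go. The ramekin, clip and skimmer look untouched in the pictures, but I did not measure them again.

**Disagreements:**
- The top and wrist cameras differed by up to about 5 mm in y. I steered by the wrist camera.
- Some measured heights of tops were off by up to about 11 mm: the locked cap's top came out at 0.117–0.128 m against 0.128 m nominal, and the older tube's at 0.102–0.116 m against 0.111 m. I used the nominal heights, and the contact heights at each set-down agreed with them.

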